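Stack freshly oiled boards to dry with spacer sticks from a pin-locked drawer

TASK

The freshly oiled boards have to dry in one stack on the drying stand, with air between them: lay the first board squarely across the stand's two ribs, then put every further board on a pair of spacer sticks laid crosswise on the board below, one right above each rib. The sticks are in the little chest's drawer: draw out its lock pin, hang the pin in the notch on the chest's side, and pull the drawer open. Spare sticks stay in the drawer; push the drawer fully shut at the end, leave the pin in the notch, and do not disturb the teacup or the oil tin.

Things in the scene. Friction and masses are not known exactly. Their poses are not given: they have to be found in the camera images.
- board1: One of two or three identical brown wooden boards, 170 x 60 x 14 mm, 0.11 kg, lying flat on the table at the start (None from the start: this board is absent). Origin: centre of its underside; x along its length, y across its width, z up.
- board2: One of two or three identical brown wooden boards, 170 x 60 x 14 mm, 0.11 kg, lying flat on the table at the start (None from the start: this board is absent). Origin: centre of its underside; x along its length, y across its width, z up.
- board3: One of two or three identical brown wooden boards, 170 x 60 x 14 mm, 0.11 kg, lying flat on the table at the start (None from the start: this board is absent). Origin: centre of its underside; x along its length, y across its width, z up.
- stick1: One of four identical pale plywood spacer sticks, 84 x 16 x 16 mm, 18 g; at the start lying in the shut drawer along the chest's x, side by side 48 mm apart (38 mm from the outer sticks' middle lines to the drawer's sides). Origin: centre of its underside; x along its length, z up.
- stick2: One of four identical pale plywood spacer sticks, 84 x 16 x 16 mm, 18 g; at the start lying in the shut drawer along the chest's x, side by side 48 mm apart (38 mm from the outer sticks' middle lines to the drawer's sides). Origin: centre of its underside; x along its length, z up.
- stick3: One of four identical pale plywood spacer sticks, 84 x 16 x 16 mm, 18 g; at the start lying in the shut drawer along the chest's x, side by side 48 mm apart (38 mm from the outer sticks' middle lines to the drawer's sides). Origin: centre of its underside; x along its length, z up.
- stick4: One of four identical pale plywood spacer sticks, 84 x 16 x 16 mm, 18 g; at the start lying in the shut drawer along the chest's x, side by side 48 mm apart (38 mm from the outer sticks' middle lines to the drawer's sides). Origin: centre of its underside; x along its length, z up.
- pin: Brass lock pin with red round grip, upright and loose in the bore of the chest's top; in there it keeps the drawer shut. Origin: centre of the collar's underside; z along the pin towards the grip. Shank 12 mm diameter, 48 mm long below the origin; collar 30 mm diameter, 5 mm thick; grip 22 mm diameter, 5 to 37 mm above the origin. 0.12 kg. Drawn straight up.
- stand: Fixed drying stand: grey base 234 x 124 x 8 mm, two aluminium ribs across it, six upright guide posts. Origin: centre of the base's underside; x along its length. Ribs at x = -55 and 55 mm: 16 mm wide, 100 mm long, tops 24 mm above the origin. Posts: 12 mm thick, tops at 78 mm, at x = -55 and 55, y = -56 and 56, and at x = -111 and 111, y = 0. Boards go along x, between the posts.
- spot1a (a point): Point on the drying stand (moves with it): where the underside's centre of a stick goes in the lower pair, above the rib at x = -55 mm, 38 mm above the table. Axes as the stand.
- spot1b (a point): Point on the drying stand (moves with it): where the underside's centre of a stick goes in the lower pair, above the rib at x = 55 mm, 38 mm above the table. Axes as the stand.
- spot2a (a point): Point on the drying stand (moves with it): where the underside's centre of a stick goes in the upper pair, above the rib at x = -55 mm, 68 mm above the table. Axes as the stand.
- spot2b (a point): Point on the drying stand (moves with it): where the underside's centre of a stick goes in the upper pair, above the rib at x = 55 mm, 68 mm above the table. Axes as the stand.
- chest: Fixed cream chest with a brown drawer front, 150 x 260 x 70 mm (x, y, z). Origin: centre of its underside; front (drawer) faces its -x. Top at z = 70 mm. The drawer's floor is at z = 13 mm, its walls reach z = 48 mm, its inside for sticks spans x = -36 to 54 mm with the drawer shut and y = -111 to 111 mm.
- bore (a point): Mouth of the lock-pin bore (15 mm wide) in the chest's top, 50 mm forward of the chest's centre; axes as the chest.
- notch (a point): Middle of the side notch, level with the chest's top: an 18 mm wide slot between two brass prongs (each 16 mm wide, 10 mm thick, 44 mm long) on the chest's +y side, 44 mm long along y, open at its +y end and below. The shank hangs in it, the collar resting on the prongs. Axes as the chest.
- drawer_handle (a point): Middle of the drawer's brass bar handle (12 mm thick in x, 14 mm high, 64 mm long along the chest's y), 36 mm in front of the drawer's face and 42 mm above the table, joined to the face by two arms 28 mm either side of the middle. Moves with the drawer; axes as the chest.
- drawer (a joint): Drawer opening in m: 0 shut, 0.14 fully open; grows as it is pulled towards the chest's -x. Slides with about 1.5 N friction. From about 0.13 the sticks lie clear of the chest's top and can be lifted out.
- teacup: White teacup on a saucer, 84 mm wide, 60 mm high; a bystander. Origin: centre of its underside.
- oil_tin: Steel tin with a yellow band, 66 mm diameter, 110 mm high; a bystander. Origin: centre of its underside.

How it is judged (in metres and radians):
On the way, in this order (a step that is already met when the one before it is completed fails the run):
1. the lock pin hangs upright in the side notch, its collar on the prongs (horizontal distance between pin and notch below 0.014 m and z of pin in the frame of notch between -0.004 and 0.004 m and angle between pin's own z axis and vertical below 0.12 rad), for 0.2 s.
2. the drawer is open by 110 mm or more (value of joint drawer above 0.11 m), for 0.2 s.
At the end, for the whole second after the job is handed in: Boards stacked flat, at rest, centred over the stand within 20 mm and 0.2 rad, the lowest on its ribs, each other one on a pair of sticks, each stick crosswise within 0.25 rad and 24 mm from its spot above a rib; other sticks in the drawer, drawer shut within 6 mm, pin hanging upright in the notch (all of step 1 and value of joint drawer below 0.006 m and horizontal distance between each of board1, board2, board3 and stand below 0.02 m and angle between the x axis of each of board1, board2, board3 and the x axis of stand, either way round below 0.2 rad and angle between each of board1, board2, board3's own z axis and vertical below 0.06 rad and linear speed of each of board1, board2, board3 below 0.02 m/s and (z of board1 in the frame of stand between 0.02 and 0.028 m or (z of board1 in the frame of stand between 0.05 and 0.058 m and distance between any of stick1, stick2, stick3, stick4 and spot1a below 0.024 m and distance between any of stick1, stick2, stick3, stick4 and spot1b below 0.024 m) or (z of board1 in the frame of stand between 0.08 and 0.088 m and distance between any of stick1, stick2, stick3, stick4 and spot2a below 0.024 m and distance between any of stick1, stick2, stick3, stick4 and spot2b below 0.024 m)) and (z of board2 in the frame of stand between 0.02 and 0.028 m or (z of board2 in the frame of stand between 0.05 and 0.058 m and distance between any of stick1, stick2, stick3, stick4 and spot1a below 0.024 m and distance between any of stick1, stick2, stick3, stick4 and spot1b below 0.024 m) or (z of board2 in the frame of stand between 0.08 and 0.088 m and distance between any of stick1, stick2, stick3, stick4 and spot2a below 0.024 m and distance between any of stick1, stick2, stick3, stick4 and spot2b below 0.024 m)) and (z of board3 in the frame of stand between 0.02 and 0.028 m or (z of board3 in the frame of stand between 0.05 and 0.058 m and distance between any of stick1, stick2, stick3, stick4 and spot1a below 0.024 m and distance between any of stick1, stick2, stick3, stick4 and spot1b below 0.024 m) or (z of board3 in the frame of stand between 0.08 and 0.088 m and distance between any of stick1, stick2, stick3, stick4 and spot2a below 0.024 m and distance between any of stick1, stick2, stick3, stick4 and spot2b below 0.024 m)) and ((x of stick1 in the frame of chest between -0.036 and 0.055 m and y of stick1 in the frame of chest between -0.111 and 0.111 m and z of stick1 in the frame of chest between 0 and 0.035 m) or (angle between the x axis of stick1 and the y axis of stand, either way round below 0.25 rad and (distance between stick1 and spot1a below 0.024 m or distance between stick1 and spot1b below 0.024 m or distance between stick1 and spot2a below 0.024 m or distance between stick1 and spot2b below 0.024 m))) and ((x of stick2 in the frame of chest between -0.036 and 0.055 m and y of stick2 in the frame of chest between -0.111 and 0.111 m and z of stick2 in the frame of chest between 0 and 0.035 m) or (angle between the x axis of stick2 and the y axis of stand, either way round below 0.25 rad and (distance between stick2 and spot1a below 0.024 m or distance between stick2 and spot1b below 0.024 m or distance between stick2 and spot2a below 0.024 m or distance between stick2 and spot2b below 0.024 m))) and ((x of stick3 in the frame of chest between -0.036 and 0.055 m and y of stick3 in the frame of chest between -0.111 and 0.111 m and z of stick3 in the frame of chest between 0 and 0.035 m) or (angle between the x axis of stick3 and the y axis of stand, either way round below 0.25 rad and (distance between stick3 and spot1a below 0.024 m or distance between stick3 and spot1b below 0.024 m or distance between stick3 and spot2a below 0.024 m or distance between stick3 and spot2b below 0.024 m))) and ((x of stick4 in the frame of chest between -0.036 and 0.055 m and y of stick4 in the frame of chest between -0.111 and 0.111 m and z of stick4 in the frame of chest between 0 and 0.035 m) or (angle between the x axis of stick4 and the y axis of stand, either way round below 0.25 rad and (distance between stick4 and spot1a below 0.024 m or distance between stick4 and spot1b below 0.024 m or distance between stick4 and spot2a below 0.024 m or distance between stick4 and spot2b below 0.024 m)))); the robot touches nothing.
It fails at once if the teacup or the oil tin is shifted by more than 40 mm or tipped (distance of any of teacup, oil_tin from where it was at the start of the episode above 0.04 m or angle between any of teacup, oil_tin's own z axis and vertical above 0.5 rad).
Of board1, board2, board3 only 2 to 3 are there at a start; the rules pass over those that are not, and their reading is None.
At some moment in a run one of board1, board2, board3 may be knocked a few centimetres aside while the robot is not near it.
It also fails if it takes over 210 s, if anything falls off the work surface, if the arm or the gripper's body presses on something with over 40 N, if the wrist force passes 120 N, or if a joint passes its speed limit or range.

ROBOT

A 7-joint arm with a two-finger parallel gripper is mounted at the origin on the work surface. World frame = base frame: x ahead of the robot, y to its left, z up, the work surface at z = 0. Lengths are in mm, angles in rad, forces in N, time in s.
With the tool pointing down it reaches from about 400 to 875 mm from the base axis. Payload 4.4 kg.
Tool frame: the origin (TCP) lies on the centre line of the jaws, within the pads' length; the fingertips stand 25 mm ahead of it and the grasp point (between the pads) lies 6 mm ahead of it (ctrl.finger_overhang is the distance from the TCP to the fingertips, in mm); z points along the fingers, y is the line along which they close (so a half turn about z gives the same grasp; the last joint's range is limited). The gripper opens to 85 mm and grips with 20 to 120 N. Pads are 22 mm wide; open, the fingers measure 114 mm over their backs; the gripper's body (76 mm by 85 mm) begins 54 mm behind the grasp point. The pads swing forward as they close: fully open they stand 13 mm farther back than shut.
Start: joints at [1.072, 0.628, 0.038, 1.517, -0.027, 0.996, -0.02], TCP at [272.647, -590.069, 256.313] pointing down, gripper open.
Joint ranges: [-3.06, 3.06], [-0.37, 2.12], [-1.25, 1.32], [0.18, 2.47], [-1.1, 4.24], [0.23, 1.98], [-2.94, 2.94]. Speed limits (rad/s): [2.57, 2.57, 3.14, 3.14, 3.14, 3.14, 3.14].

INTERFACE

Orientations are given as [roll, pitch, yaw] about the fixed x, y, z axes, in that order (R = Rz(yaw) Ry(pitch) Rx(roll)).
In Python, from cell import ctrl gives the robot as it stands. The module is installed in compiled form; this text tells all that it offers.
- The arm moves only by the tool play_rows, never from a script. Its argument "targets" is a list of rows, each a list of 5 numbers: the closure, from 0 (fully open) to 1 (shut), then the shift along the tool's x, y, z in cm, then the turn about the tool's z in degrees. In form: [[gripper, dx, dy, dz, spin], ...]. A call has 1 to 10 rows; each row is the pose to reach, as a shift and turn from the pose commanded when the call began, along the tool's axes at that moment; what a row does not reach only later rows make up. A row lasts 1/10 s, in which the tool goes at most 50 mm and 8.59 degrees, less where a joint would pass 70% of its speed; a pose out of reach is approached as far as the arm can. A call with a gripper value outside its range is refused whole. The fingers move at their own pace and stop on an object; the grip force is fixed at half the most. Time passes only in rows, so rows that repeat a pose let the fingers close. It gives the time, the measured TCP pose, the force, the opening and the grip force at its end, in the units of the state.
- ctrl.read_state(): the state, without advancing time (a new reading comes with each control period).
- ctrl.get_image(name): name is "side" or "top"; returns (picture, depth): 420x560x3 uint8, red, green, blue; 420x560 float32, mm along the optical axis (not along the pixel's ray), 0 where there is no reading.
- ctrl.calibration(name): a dict with "vfov" (degrees; the focal length in pixels is half the picture's height over the tangent of half this angle, whatever the lens; pixels are square), "cx", "cy" (the principal point, pixels), "k1" (the pictures are not rectified: a ray, as slopes to the right and down, at radius r is drawn at 1 + k1 r^2 times it, then the intrinsics apply), "extrinsics" (4x4, takes a point from camera to world coordinates). Camera axes: x right, y down, z forward; pixel columns grow to the right and rows downward; lengths in mm; the calibration is good to about 2 mm. A picture is of the moment at which its call begins. calibration takes no time and is no camera call.
- ctrl.finish_job(): hands the job in; it is judged then, once.
Trained networks look in the newest picture that a camera, given by its name, has taken for a name from the list of things; names that differ only in an ending like _2 or _b are one class to them, and where a whole thing is asked for, a point or a joint stands for the part that bears it (a point fixed in the world has none). Each returns a list of dicts, best first, with "confidence" (0 to 1); they miss things now and then, are a little off and sometimes report something else, mostly with a low value. They report only what shows in the picture. A call takes as long as a camera call.
- ctrl.search_frame(camera, name): "bbox" ([left, top, right, bottom] in pixels, round what is visible of it).
- ctrl.trace(camera, name): "pixels" (420x560 bool, what is visible of it) and "bbox" ([left, top, right, bottom] in pixels, round what is visible of it).
The state is a dict: "clock": time; "qpos": joint angles; "qd": joint speeds; "tau": joint torques, N m; "eef_pos": TCP position; "tool_rot": TCP orientation; "force": force on the tool from outside, world axes, zero at the start; "torque": the same for the moment, N m; "width": finger opening in mm; "gripper_force": force on a finger pad.
Only numpy, scipy, OpenCV 4.12 (cv2) and the standard library are available. Lean on these libraries where they do the work, as an engineer would, in place of code of your own. Each camera call takes 0.05 s, during which the arm holds its last target. There are 200 camera calls.

## Working session

There is one attempt and no reset: what is moved stays moved. The work goes in short steps, Python scripts to look and compute and a tool call to move; the robot and the scene stay as the last step left them, time stands still between calls to the robot, and variables do not carry over. Pictures are saved under pics/ and viewed, at most 14 in all, crops included, and the job is handed in when it is done.

Besides the shell and the picture viewer there is one more tool, called after "Emit:" by a JSON object that holds its "name" and its "arguments". play_rows: Moves the arm, as the interface text tells. Its arguments: {"type":"object","properties":{"targets":{"type":"array"}},"required":["targets"]}

```bash
mkdir -p pics; cat > h.py <<'E'
import numpy as np, cv2
from cell import ctrl
from scipy.spatial.transform import Rotation as R
def cloud(cam, depth):
    c=ctrl.calibration(cam); H,W=depth.shape
    f=H/2/np.tan(np.radians(c["vfov"])/2)
    v,u=np.mgrid[:H,:W]
    K=np.array([[f,0,c["cx"]],[0,f,c["cy"]],[0,0,1.]])
    p=np.stack([u,v],-1).reshape(-1,1,2).astype(float)
    n=cv2.undistortPoints(p,K,np.array([c["k1"],0,0,0,0.])).reshape(H,W,2)
    P=np.concatenate([n*depth[...,None],depth[...,None]],-1)
    T=np.array(c["extrinsics"]); return P@T[:3,:3].T+T[:3,3]
def shot(cam,fn=None):
    im,d=ctrl.get_image(cam)
    if fn: cv2.imwrite("pics/"+fn,im[...,::-1])
    return im,d,cloud(cam,d)
def rect(P):
    (cx,cy),(w,h),a=cv2.minAreaRect(P[:,:2].astype(np.float32))
    if w<h: w,h,a=h,w,a+90
    return np.round([cx,cy,w,h,(a+90)%180-90],1)
E
python3 - <<'E'
from h import *
s=ctrl.read_state(); print({k:np.round(v,3) for k,v in s.items()})
for cam in("top","side"):
    im,d,P=shot(cam,cam+"0.png")
    print(cam,ctrl.calibration(cam))
    for n in["board1","pin","stand","chest","notch","drawer_handle","teacup","oil_tin"]:
        for r in ctrl.trace(cam,n)[:4]:
            m=r["pixels"]&(d>0); Q=P[m]
            if len(Q)<5: continue
            zt=np.percentile(Q[:,2],95); T=Q[abs(Q[:,2]-zt)<6]
            print(n,round(r["confidence"],2),r["bbox"],"med",np.round(np.median(Q,0)),"ztop",round(zt,1),rect(T))
E
```

```text
{'clock': np.float64(0.0), 'qpos': array([ 1.072,  0.629,  0.038,  1.518, -0.027,  0.996, -0.02 ]), 'qd': array([0.   , 0.001, 0.001, 0.003, 0.   , 0.002, 0.   ]), 'tau': array([-1.0000e-03, -5.6340e+01,  1.2260e+00, -1.9344e+01,  1.1000e-02,
        1.1000e-02,  0.0000e+00]), 'eef_pos': array([ 272.381, -589.511,  255.359]), 'tool_rot': array([-3.14 ,  0.   ,  0.433]), 'force': array([-0.469,  0.621,  0.353]), 'torque': array([ 0.062,  0.06 , -0.025]), 'gripper_force': np.float64(0.0), 'width': np.float64(85.295)}
top {'vfov': 47.62267136174225, 'cx': 280.8694697683622, 'cy': 203.75657807656762, 'k1': -0.007781490665152931, 'extrinsics': array([[ 1.32170349e-02, -9.98791063e-01,  4.73468421e-02,
         5.56262085e+02],
       [-9.99903126e-01, -1.29954037e-02,  4.98578969e-03,
         3.85249050e+01],
       [-4.36447085e-03, -4.74081527e-02, -9.98866066e-01,
         1.14231183e+03],
       [ 0.00000000e+00,  0.00000000e+00,  0.00000000e+00,
         1.00000000e+00]])}
board1 0.81 [88.2, 218.6, 124.6, 288.9] med [486. 458.  13.] ztop 17.0 [485.8 459.  169.7  61.8   7.3]
board1 0
[... 2162 characters left out ...]
[ 658.8 -256.1  309.8  154.8   81.4]
notch 0.68 [295.5, 148.8, 387.6, 212.9] med [ 624. -228.   65.] ztop 68.4 [ 657.8 -257.5  312.1  155.1   81. ]
drawer_handle 0.97 [332.4, 167.6, 389.3, 203.9] med [ 581. -242.   38.] ztop 54.1 [ 582.  -264.6  234.2    5.8   81.1]
drawer_handle 0.45 [255.3, 211.7, 372.0, 289.4] med [496.  68.   6.] ztop 62.6 [504.8  61.2 169.8 165.9  50.2]
teacup 0.92 [211.0, 196.5, 235.8, 230.1] med [752. 120.  44.] ztop 64.1 [766.8 114.5  83.3  80.3 -12.7]
oil_tin 0.65 [178.1, 205.7, 210.7, 258.2] med [702. 247.  71.] ztop 107.5 [722.4 232.8  60.9  57.1 -10.5]
oil_tin 0.35 [296.8, 147.9, 389.2, 214.7] med [ 625. -229.   64.] ztop 68.4 [ 658.5 -257.7  313.   154.8   81.4]
```

View pics/top0.png

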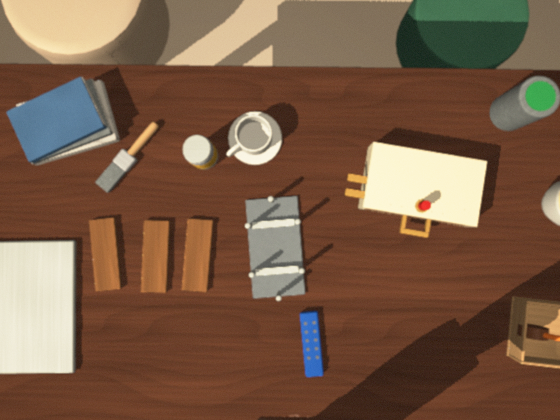

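```bash
python3 - <<'E'
from h import *
im,d,P=shot("top"); im2,d2,P2=shot("side")
for cam,Q in(("top",P),("side",P2)):
    Q=Q.reshape(-1,3)
    x,y,z=Q.T
    S=(abs(y+265)<190)&(abs(x-640)<150)
    h=np.histogram(z[S],bins=np.arange(-6,120,2)); print(cam,"z chest",[(int(b),int(n)) for n,b in zip(*h) if n>15])
    a=np.radians(-9); ca=np.array([np.cos(a),np.sin(a)]);sa=np.array([-np.sin(a),np.cos(a)])
    # chest frame guess
    T=Q[S&(z>62)&(z<78)]; U=np.c_[T[:,:2]@ca,T[:,:2]@sa]; print("u",U[:,0].min(),U[:,0].max(),"v",U[:,1].min(),U[:,1].max())
    v=U[:,1]; M=T[v<v.max()-50]; print("top body",rect(M), np.median(M[:,2]))
    N=T[v>v.max()-44]; un=U[v>v.max()-40,0]; print("prongs u hist",np.histogram(un,bins=np.arange(un.min(),un.max()+2,2)))
    G=Q[S&(z>92)]; print("pin grip",rect(G),np.median(G[:,2]),len(G))
    S2=(abs(y-60)<110)&(abs(x-500)<150)
    h=np.histogram(z[S2],bins=np.arange(-6,100,2)); print(cam,"z stand",[(int(b),int(n)) for n,b in zip(*h) if n>15])
    B=Q[S2&(z>4)&(z<13)]; print("base",rect(B))
    B=Q[S2&(z>19)&(z<31)]; print("ribs",rect(B))
    B=Q[S2&(z>72)&(z<86)]; print("posts",rect(B),np.round(B.mean(0)),len(B))
E
```

```text
top z chest [(-6, 369), (-4, 1643), (-2, 3574), (0, 3519), (2, 1502), (4, 326), (6, 35), (14, 17), (36, 23), (38, 21), (40, 16), (42, 25), (44, 50), (46, 93), (48, 94), (50, 63), (52, 26), (54, 16), (60, 20), (62, 22), (64, 216), (66, 1134), (68, 2807), (70, 2519), (72, 972), (74, 153), (76, 18), (104, 24), (106, 26), (108, 17)]
u 617.3627937116315 768.8148016777693 v -305.13667447189823 0.9150146023689023
top body [ 656.8 -283.4  256.   151.5   81. ] 69.84352591289348
prongs u hist (array([19, 16, 17, 15, 16, 17, 16, 13,  1,  0,  0,  0,  0,  0,  0,  0,  3,
       18, 15, 16, 18, 15, 15, 18, 14]), array([637.66294519, 639.66294519, 641.66294519, 643.66294519,
       645.66294519, 647.66294519, 649.66294519, 651.66294519,
       653.66294519, 655.66294519, 657.66294519, 659.66294519,
       661.66294519, 663.66294519, 665.66294519, 667.66294519,
       669.66294519, 671.66294519, 673.66294519, 675.66294519,
       677.66294519, 679.66294519, 681.66294519, 683.66294519,
       685.66294519, 687.66294519]))
pin grip [ 607.8 -271.2   20.6   20.1  -64.8] 106.22535640266665 92
top z stand 
[... 1459 characters left out ...]
62, 680.44106962, 682.44106962, 684.44106962,
       686.44106962]))
pin grip [ 603.7 -268.7   20.4   19.6   86.8] 101.49246416605058 45
side z stand [(-6, 370), (-4, 1709), (-2, 1441), (0, 244), (2, 379), (4, 1174), (6, 700), (8, 107), (10, 46), (12, 50), (14, 57), (16, 56), (18, 101), (20, 245), (22, 57), (24, 23), (26, 20), (28, 18), (30, 26), (32, 20), (34, 19), (36, 23), (38, 17), (40, 21), (42, 25), (44, 23), (46, 22), (48, 17), (50, 25), (52, 17), (54, 27), (56, 16), (58, 22), (60, 24), (62, 23), (64, 23), (66, 17), (68, 26), (70, 24), (72, 26), (74, 50)]
base [485.2  56.6 286.8 142.   10.2]
ribs [504.3  61.5 167.2 163.1  50.2]
posts [507.1  60.2 168.8 168.5  50.4] [502.  67.  75.] 88
```

View pics/side0.png

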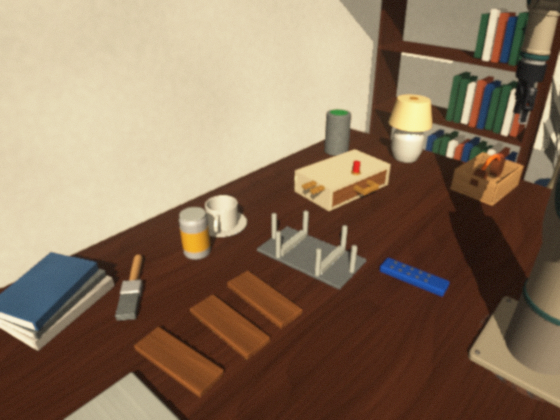

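The top view shows three boards at about (105,253), (155,256) and (197,254). The stand is at (275,246), the chest at (425,185), the pin at (424,205), and the two prongs at (355,187). The side view agrees with all of this. The cup is at (222,215) and the tin at (195,233) in the side view, well away from the work. Measured sizes match, and the pin sits 50 mm forward of the chest centre as it should.

```bash
cat >> h.py <<'E'
def to(x,y,z,yaw):
    s=ctrl.read_state(); p=s["eef_pos"]; r=R.from_euler("xyz",s["tool_rot"])
    d=r.inv().apply(np.array([x,y,z])-p)/10
    t=(r.inv()*R.from_euler("xyz",[np.pi,0,np.radians(yaw)])).as_euler("xyz",degrees=True)[2]
    print("pos",np.round(p,1),"rpy",np.round(np.degrees(s["tool_rot"]),1),"w",round(float(s["width"]),1),"clk",round(float(s["clock"]),1),"-> shift cm",np.round(d,2),"spin",round(t,1))
E
python3 - <<'E'
from h import *
print(ctrl.finger_overhang)
im,d,P=shot("top"); im2,d2,P2=shot("side")
for Q in(P,P2):
    x,y,z=Q.reshape(-1,3).T
    m=(abs(y-60)<110)&(abs(x-505)<140)&(z>50)&(z<86); B=np.c_[x,y,z][m]
    n,l,s,c=cv2.connectedComponentsWithStats(cv2.dilate(((abs(Q[...,1]-60)<110)&(abs(Q[...,0]-505)<140)&(Q[...,2]>50)&(Q[...,2]<86)).astype(np.uint8),np.ones((2,2))))
    for i in range(1,n):
        k=(l==i)&(Q[...,2]>70)&(Q[...,2]<86)
        if k.sum()>4: print(np.round((Q[k].min(0)+Q[k].max(0))/2,1),k.sum())
to(607,-271,165,81)
E
```

```text
25.0
[619.3  68.4  77.1] 21
[568.6   7.2  77.2] 21
[558.2 119.   77.4] 21
[459.7  -2.8  76.4] 23
[449.3 108.4  77.8] 22
[398.2  47.5  77.9] 23
[567.2  10.6  73.2] 17
[616.6  70.7  73.4] 16
[4.563e+02 2.000e-01 7.320e+01] 18
[556.1 120.5  73.3] 20
[396.1  49.7  73.2] 21
[446.7 111.9  73.4] 22
pos [ 272.6 -590.   256.3] rpy [-180.    -0.    24.8] w 85.2 clk 1.1 -> shift cm [ 43.73 -14.94   9.13] spin -56.2
```

Emit:
{"name": "play_rows", "arguments": {"targets": [[0.4,4,-1.5,0,-8],[0.4,9,-3,0,-16],[0.4,14,-4.8,0,-24],[0.4,19,-6.5,0,-32],[0.4,24,-8.2,1,-40],[0.4,29,-10,2.5,-48],[0.4,34,-11.7,4.5,-56.2],[0.4,39,-13.4,7,-56.2],[0.4,43.7,-14.9,9.1,-56.2],[0.4,43.7,-14.9,9.1,-56.2]]}}

```text
clock: 2.1
eef_pos: [609.0, -267.8, 164.0]
tool_rot: [-3.142, -0.002, 1.417]
force: [0.8, -0.4, 1.0]
width: 51.5
gripper_force: 0.0
```

Emit:
{"name": "play_rows", "arguments": {"targets": [[0.4,0,0,0,0],[0.4,0,0,0,0],[0.4,0,0,0,0]]}}

```text
clock: 2.4
eef_pos: [606.1, -273.3, 165.6]
tool_rot: [-3.141, 0.002, 1.412]
force: [-0.6, 0.2, -0.6]
width: 51.2
gripper_force: 0.0
```

```bash
python3 - <<'E'
from h import *
to(607,-271,104,81)
im,d,P=shot("top","top1.png"); im2,d2,P2=shot("side","side1.png")
a=im2[60:240,250:450]; b=im[120:260,330:510]
cv2.imwrite("pics/c1.png",np.hstack([cv2.resize(a,(444,400)),cv2.resize(b,(514,400))])[:,:958:,::-1][:, :].copy() if 0 else cv2.resize(np.hstack([cv2.resize(a,(444,400)),cv2.resize(b,(514,400))]),(790,330))[...,::-1])
E
```

```text
pos [ 606.1 -273.3  165.6] rpy [-1.80e+02  1.00e-01  8.09e+01] w 51.2 clk 2.4 -> shift cm [0.25 0.05 6.16] spin -0.1
```

View pics/c1.png

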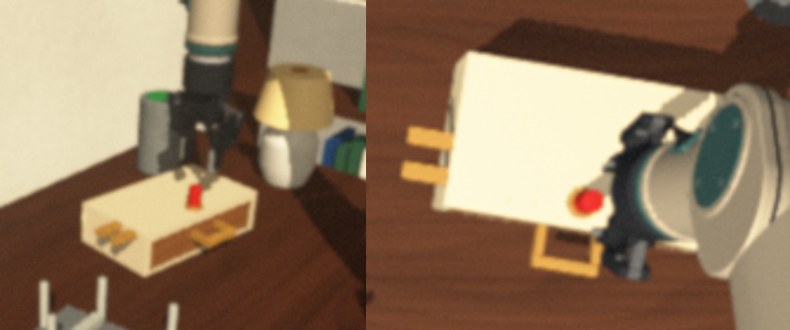

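The gripper is above the pin, with its open fingers either side of the red grip (side crop about (195,185)). I'll lower it and grip.

Emit:
{"name": "play_rows", "arguments": {"targets": [[0.4,0,0,1.5,0],[0.4,0,0,3,0],[0.4,0,0,4.5,0],[0.4,0,0,6,0],[0.4,0,0,6,0],[1,0,0,6,0],[1,0,0,6,0],[1,0,0,6,0],[1,0,0,6,0],[1,0,0,6,0]]}}

```text
clock: 3.5
eef_pos: [607.4, -271.7, 106.0]
tool_rot: [3.14, 0.0, 1.414]
force: [-0.5, 0.5, 1.9]
width: 20.2
gripper_force: 58.9
```

Emit:
{"name": "play_rows", "arguments": {"targets": [[1,0,0,0,0],[1,0,0,0,0],[1,0,0,0,0],[1,0,0,0,0],[1,0,0,0,0]]}}

```text
clock: 4.0
eef_pos: [607.4, -271.7, 106.0]
tool_rot: [3.14, 0.0, 1.414]
force: [-0.3, 0.6, 5.3]
width: 20.3
gripper_force: 59.1
```

Emit:
{"name": "play_rows", "arguments": {"targets": [[1,0,0,-1,0],[1,0,0,-2.5,0],[1,0,0,-4,0],[1,0,0,-5.5,0],[1,0,0,-7,0],[1,0,0,-7,0],[1,3,0.4,-7,0],[1,7,0.9,-7,0],[1,11,1.5,-7,0],[1,15.2,2,-7,0]]}}

```text
clock: 5.0
eef_pos: [650.0, -123.7, 174.9]
tool_rot: [-3.14, 0.0, 1.413]
force: [0.7, -0.9, -1.0]
width: 20.3
gripper_force: 59.4
```

Emit:
{"name": "play_rows", "arguments": {"targets": [[1,0,0,0,0],[1,0,0,0,0],[1,0,0,0,0],[1,0,0,0,0]]}}

```text
clock: 5.4
eef_pos: [649.7, -126.8, 175.1]
tool_rot: [-3.141, 0.001, 1.411]
force: [0.0, -0.5, -1.1]
width: 20.3
gripper_force: 59.4
```

```bash
python3 - <<'E'
from h import *
a=np.radians(-9); c,s=np.cos(a),np.sin(a)
p=np.array([607.4,-271.7])+20*np.array([c,s])+152*np.array([-s,c]); to(*p,106,81)
im,d,P=shot("top"); im2,d2,P2=shot("side")
a=im2[110:230,270:410]; b=im[130:230,320:460]
cv2.imwrite("pics/c2.png",np.hstack([cv2.resize(a,(400,340)),cv2.resize(b,(400,340))])[...,::-1])
E
```

```text
pos [ 649.7 -126.8  175.1] rpy [-1.80e+02  1.00e-01  8.08e+01] w 20.3 clk 5.4 -> shift cm [0.24 0.09 6.91] spin -0.2
```

View pics/c2.png

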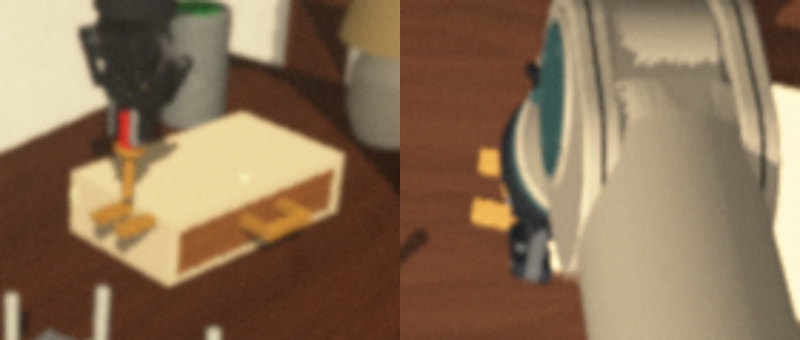

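The side crop shows the pin upright in the jaws at about (125,165), with its shank tip just above the slot between the prongs at (123,225).

Emit:
{"name": "play_rows", "arguments": {"targets": [[1,0,0,0.8,0],[1,0,0,1.3,0],[1,0,0,1.3,0],[1,0,0,1.3,0],[1,0,0,1.3,0],[1,0,0,1.3,0]]}}

```text
clock: 6.1
eef_pos: [650.6, -124.5, 162.6]
tool_rot: [3.141, -0.0, 1.414]
force: [-0.1, -0.3, -1.3]
width: 20.1
gripper_force: 59.5
```

```bash
python3 - <<'E'
from h import *
to(651,-124.7,106,81)
im2,d2,P2=shot("side")
m=(P2[...,2]>60)&(P2[...,2]<74)&(P2[...,1]>-150)&(P2[...,1]<-95)&(abs(P2[...,0]-650)<40)
a=np.radians(-9); U=np.c_[P2[m][:,:2]@[np.cos(a),np.sin(a)],P2[m][:,:2]@[-np.sin(a),np.cos(a)]]
print(np.histogram(U[:,0],bins=np.arange(630,700,3)))
m=(P2[...,2]>95)&(P2[...,2]<116)&(P2[...,1]>-150)&(P2[...,1]<-95)&(abs(P2[...,0]-650)<14)
print(rect(P2[m]),m.sum(), P2[m][:,:2].mean(0)@[np.cos(a),np.sin(a)])
cv2.imwrite("pics/c3.png",cv2.resize(im2[120:220,280:380],(500,500),interpolation=cv2.INTER_CUBIC)[...,::-1])
E
```

```text
pos [ 650.6 -124.5  162.6] rpy [180.  -0.  81.] w 20.1 clk 6.1 -> shift cm [-0.02  0.04  5.66] spin 0.0
(array([ 4, 18, 23, 11, 11, 11, 12,  2,  2,  2,  1,  3,  9, 21, 12,  6,  5,
        8,  6,  1,  1,  0,  0]), array([630, 633, 636, 639, 642, 645, 648, 651, 654, 657, 660, 663, 666,
       669, 672, 675, 678, 681, 684, 687, 690, 693, 696, 699]))
[ 646.  -119.8    8.8    8.    44.6] 27 656.7488562715123
```

View pics/c3.png

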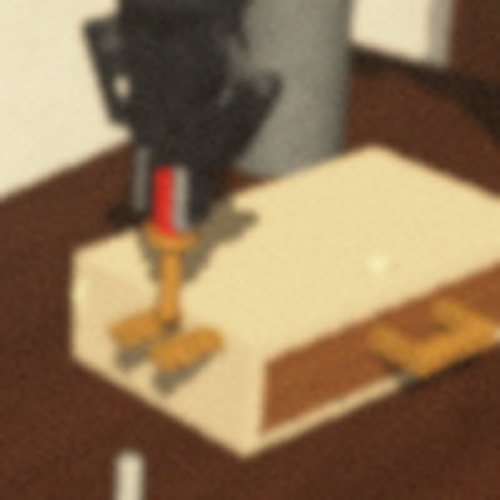

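The shank tip at (168,322) stands over the slot between the two prongs, at (135,330) and (185,345). Lowering slowly.

Emit:
{"name": "play_rows", "arguments": {"targets": [[1,0,0,0.8,0],[1,0,0,1.6,0],[1,0,0,2.4,0],[1,0,0,2.4,0],[1,0,0,2.4,0]]}}

```text
clock: 6.65
eef_pos: [650.2, -124.5, 137.8]
tool_rot: [-3.141, -0.0, 1.414]
force: [-0.8, -0.4, -1.1]
width: 20.1
gripper_force: 59.4
```

Emit:
{"name": "play_rows", "arguments": {"targets": [[1,0,0,0.8,0],[1,0,0,1.6,0],[1,0,0,2.4,0],[1,0,0,3,0],[1,0,0,3.1,0],[1,0,0,3.1,0],[1,0,0,3.1,0]]}}

```text
clock: 7.35
eef_pos: [650.6, -124.6, 107.5]
tool_rot: [3.141, -0.0, 1.414]
force: [-0.4, 0.3, -0.1]
width: 19.7
gripper_force: 59.6
```

Emit:
{"name": "play_rows", "arguments": {"targets": [[0.5,0,0,0,0],[0.4,0,0,0,0],[0.4,0,0,0,0],[0.4,0,0,0,0],[0.4,0,0,0,0],[0.4,0,0,-1,0],[0.4,0,0,-3,0],[0.4,0,0,-5,0],[0.4,0,0,-7,0],[0.4,0,0,-7,0]]}}

```text
clock: 8.35
eef_pos: [652.6, -124.8, 181.1]
tool_rot: [3.135, -0.0, 1.414]
force: [-0.1, 0.7, 0.9]
width: 51.4
gripper_force: 0.0
```

```bash
python3 - <<'E'
from h import *
to(547.6,-263,100,81)
im2,d2,P2=shot("side"); im,d,P=shot("top")
for Q in (P,P2):
    m=(Q[...,2]>92)&(Q[...,2]<111)&(abs(Q[...,1]+124)<20)&(abs(Q[...,0]-650)<20); print(rect(Q[m]) if m.sum()>3 else 0,m.sum(),np.median(Q[m][:,2]))
cv2.imwrite("pics/c4.png",np.hstack([cv2.resize(im2[120:220,280:400],(480,400)),cv2.resize(im[130:230,320:400],(320,400))])[...,::-1])
for r in ctrl.trace("side","drawer_handle")[:1]:
    m=r["pixels"]&(d2>0); Q=P2[m]; print(r["confidence"],rect(Q[(Q[:,2]>36)&(Q[:,2]<52)]))
    a=np.radians(-9); B=Q[(Q[:,2]>30)&(Q[:,2]<52)];u=B[:,:2]@[np.cos(a),np.sin(a)];v=B[:,:2]@[-np.sin(a),np.cos(a)]
    k=u<u.min()+14; print("bar u",u.min(),"v",v[k].min(),v[k].max())
E
```

```text
pos [ 652.6 -124.8  181.1] rpy [179.6  -0.   81. ] w 51.4 clk 8.3 -> shift cm [-15.3   -8.26   8.06] spin -0.0
[ 647.1 -116.9   15.7    5.3   25.7] 22 104.20126674026744
[ 646.1 -120.3   20.2   17.9   52. ] 44 102.48724389970343
0.77 [ 561.1 -260.2  238.4   50.5   81.3]
bar u 569.5033982837192 v -205.41972622204202 -137.55160384027565
```

View pics/c4.png

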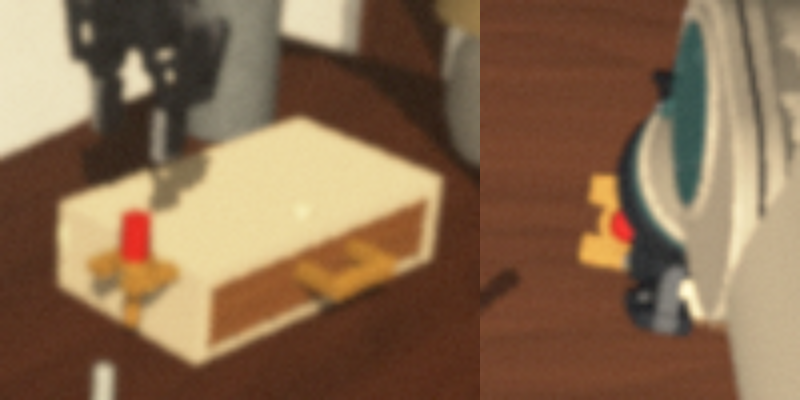

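The pin hangs upright in the notch: red grip at (135,235) and shank visible below the prongs at (132,310). Next is the drawer handle.

Emit:
{"name": "play_rows", "arguments": {"targets": [[0.65,-3,-1.5,0,0],[0.65,-7,-3.6,0,0],[0.65,-11,-5.8,0,0],[0.65,-15.2,-8,1,0],[0.65,-15.2,-8,4,0],[0.65,-15.2,-8,6.7,0],[0.65,-15.2,-8,6.7,0],[0.65,-15.2,-8,6.7,0],[0.65,-15.2,-8,6.7,0],[0.65,-15.2,-8,6.7,0]]}}

```text
clock: 9.5
eef_pos: [548.7, -262.1, 111.6]
tool_rot: [3.139, 0.001, 1.414]
force: [-0.6, 0.6, 0.0]
width: 30.1
gripper_force: 0.0
```

```bash
python3 - <<'E'
from h import *
to(547.7,-262.4,48,81)
im2,d2,P2=shot("side")
cv2.imwrite("pics/c5.png",cv2.resize(im2[110:230,290:430],(560,480),interpolation=cv2.INTER_CUBIC)[...,::-1])
E
```

```text
pos [ 548.7 -262.1  111.6] rpy [179.9   0.   81. ] w 30.1 clk 9.5 -> shift cm [-0.05 -0.1   6.36] spin 0.0
```

View pics/c5.png

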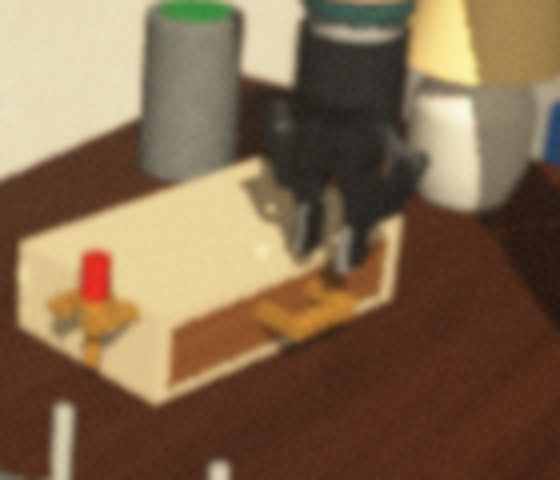

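The fingers at (305,245) and (345,265) are above the handle bar at (310,325). Lowering in two stages while watching the force.

Emit:
{"name": "play_rows", "arguments": {"targets": [[0.65,0,0,0.8,0],[0.65,0,0,1.6,0],[0.65,0,0,2.4,0],[0.65,0,0,3.2,0],[0.65,0,0,4,0],[0.65,0,0,4,0],[0.65,0,0,4,0]]}}

```text
clock: 10.25
eef_pos: [547.5, -262.0, 70.0]
tool_rot: [-3.141, -0.0, 1.414]
force: [0.2, -0.3, 0.8]
width: 29.9
gripper_force: 0.0
```

Emit:
{"name": "play_rows", "arguments": {"targets": [[0.65,0,0,0.8,0],[0.65,0,0,1.6,0],[0.65,0,0,2.3,0],[0.65,0,0,2.3,0],[1,0,0,2.3,0],[1,0,0,2.3,0],[1,0,0,2.3,0],[1,0,0,2.3,0]]}}

```text
clock: 11.05
eef_pos: [548.2, -262.6, 50.1]
tool_rot: [3.14, 0.001, 1.414]
force: [-5.4, 2.3, 24.1]
width: 11.0
gripper_force: 59.0
```

The handle is gripped: 11 mm is the bar minus pad squeeze. The pads swung down as they closed, so I'll ease up a little and then pull.

Emit:
{"name": "play_rows", "arguments": {"targets": [[1,0,0,-0.25,0],[1,0,0,-0.25,0],[1,0,-1,-0.25,0],[1,0,-2.5,-0.25,0],[1,0,-4,-0.25,0],[1,0,-5.5,-0.25,0],[1,0,-7,-0.25,0],[1,0,-8.5,-0.25,0],[1,0,-10,-0.25,0],[1,0,-10,-0.25,0]]}}

```text
clock: 12.05
eef_pos: [446.1, -246.5, 50.2]
tool_rot: [-3.139, 0.0, 1.413]
force: [-1.9, -0.3, 8.0]
width: 10.6
gripper_force: 61.2
```

Emit:
{"name": "play_rows", "arguments": {"targets": [[1,0,-1,0,0],[1,0,-2,0,0],[1,0,-3,0,0],[1,0,-3.8,0,0],[1,0,-3.8,0,0],[1,0,-3.8,0,0],[1,0,-3.8,0,0]]}}

```text
clock: 12.75
eef_pos: [409.9, -240.8, 50.2]
tool_rot: [-3.14, 0.001, 1.413]
force: [-1.0, -1.8, 11.5]
width: 10.7
gripper_force: 61.5
```

Emit:
{"name": "play_rows", "arguments": {"targets": [[0.65,0,0,0,0],[0.65,0,0,0,0],[0.65,0,0,0,0],[0.65,0,0,-2,0],[0.65,0,0,-4,0],[0.65,0,0,-8,0],[0.65,0,0,-12,0],[0.65,0,0,-12,0],[0.65,0,0,-12,0]]}}

```text
clock: 13.65
eef_pos: [411.3, -240.7, 170.3]
tool_rot: [3.14, 0.0, 1.413]
force: [-0.9, 0.7, -0.4]
width: 29.9
gripper_force: 0.0
```

```bash
cat >> h.py <<'E'
def boards(zlo=8,zhi=20):
    for cam in("top","side"):
        im,d,P=shot(cam)
        for r in ctrl.trace(cam,"board1")[:4]:
            Q=P[r["pixels"]&(d>0)]
            if len(Q)<100: continue
            zt=np.percentile(Q[:,2],70); T=Q[abs(Q[:,2]-zt)<6]
            print(cam,round(r["confidence"],2),"z",round(zt,1),rect(T),len(T))
E
python3 - <<'E'
from h import *
boards()
to(486,242,120,86.5); to(486,242,120,-3.5)
im,d,P=shot("top"); a=np.radians(-9)
U=np.stack([P[...,:2]@[np.cos(a),np.sin(a)]-693.1,P[...,:2]@[-np.sin(a),np.cos(a)]+173.8],-1)
# rectified drawer view
m=(P[...,2]>20)&(P[...,2]<38)&(U[...,0]<-82)&(U[...,0]>-185)&(abs(U[...,1])<112)
n,l,s,c=cv2.connectedComponentsWithStats(m.astype(np.uint8))
for i in range(1,n):
    if s[i,4]>60:
        q=U[l==i]; print("stick",s[i,4],np.round([q.min(0),q.max(0)]),np.median(P[l==i][:,2]))
cv2.imwrite("pics/c6.png",cv2.resize(im[140:270,330:500],(680,520))[...,::-1])
E
```

```text
top 0.84 z 14.5 [485.8 459.3 169.6  62.    7.4] 1814
top 0.8 z 14.5 [482.6 342.  170.4  61.8  -0.8] 1819
top 0.65 z 14.8 [487.  242.1 169.9  61.1  -3.9] 1801
top 0.51 z 69.8 [ 660.4 -258.4  306.   150.7   81.1] 7788
side 0.85 z 12.7 [485.7 243.7 172.1  62.4  -3.7] 1720
side 0.77 z 12.6 [484.1 463.  171.7  61.6   7.2] 2651
side 0.74 z 12.5 [480.2 344.  171.8  62.   -1.7] 2088
pos [ 410.4 -240.1  168.6] rpy [-1.798e+02 -1.000e-01  8.100e+01] w 29.8 clk 13.8 -> shift cm [48.79 -0.06  4.9 ] spin -5.5
pos [ 410.4 -240.1  168.6] rpy [-1.798e+02 -1.000e-01  8.100e+01] w 29.8 clk 13.8 -> shift cm [48.79 -0.06  4.9 ] spin 84.5
stick 271 [[-173.   64.]
 [ -86.   82.]] 28.63309194987346
stick 274 [[-177.   17.]
 [ -90.   36.]] 28.614105481912816
stick 285 [[-173.  -32.]
 [ -86.  -14.]] 28.713805326007787
stick 294 [[-173.  -81.]
 [ -86.  -61.]] 28.590784804339933
stick 99 [[-176. -112.]
 [ -86. -107.]] 29.672095729360535
```

View pics/c6.png

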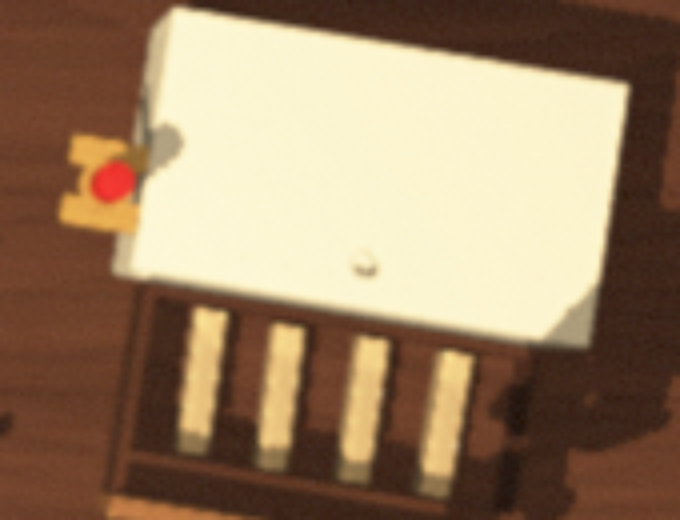

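The drawer is open and shows four sticks, with tops at z≈28.6, 48 mm apart, at crop positions (205,380), (280,395), (365,410) and (445,420). The pin hangs at (110,180). Now the first board, nearest the stand.

Emit:
{"name": "play_rows", "arguments": {"targets": [[0.2,4,0,0,-8],[0,9,0,0,-16],[0,14,0,0,-24],[0,19,0,0,-32],[0,24,0,0,-40],[0,29,0,0,-48],[0,34,0,0,-56],[0,39,0,0,-64],[0,44,0,0,-72],[0,48.7,0,0,-80]]}}

```text
clock: 14.9
eef_pos: [487.1, 242.7, 168.9]
tool_rot: [-3.141, -0.001, 2.816]
force: [1.1, -0.1, -0.5]
width: 85.5
gripper_force: 0.0
```

Emit:
{"name": "play_rows", "arguments": {"targets": [[0,0,0,0,-8],[0,0,0,3,-14],[0,0,0,6,-15],[0,0,0,8,-15],[0,0,0,8,-15],[0,0,0,8,-15],[0,0,0,8,-15]]}}

```text
clock: 15.6
eef_pos: [488.0, 241.0, 90.6]
tool_rot: [3.141, 0.001, 3.072]
force: [-0.5, -0.8, -0.8]
width: 84.8
gripper_force: 0.0
```

```bash
python3 - <<'E'
from h import *
to(486.2,242.7,20,176.2)
E
```

```text
pos [488.  241.   90.6] rpy [1.799e+02 1.000e-01 1.760e+02] w 84.8 clk 15.6 -> shift cm [0.2  0.15 7.06] spin -0.2
```

Emit:
{"name": "play_rows", "arguments": {"targets": [[0,0.2,0.15,1.5,0],[0,0.2,0.15,3,0],[0,0.2,0.15,4.5,0],[0,0.2,0.15,5.5,0],[0,0.2,0.15,6.2,0],[0,0.2,0.15,6.8,0],[0,0.2,0.15,7,0],[0,0.2,0.15,7,0]]}}

```text
clock: 16.4
eef_pos: [485.6, 242.2, 19.7]
tool_rot: [-3.142, -0.0, 3.072]
force: [0.3, 0.2, 0.9]
width: 85.4
gripper_force: 0.0
```

Emit:
{"name": "play_rows", "arguments": {"targets": [[1,0,0,0,0],[1,0,0,0,0],[1,0,0,0,0],[1,0,0,0,0],[1,0,0,0,0]]}}

```text
clock: 16.9
eef_pos: [485.9, 242.3, 20.6]
tool_rot: [3.141, 0.001, 3.072]
force: [-0.8, -0.7, 6.5]
width: 58.7
gripper_force: 65.2
```

Emit:
{"name": "play_rows", "arguments": {"targets": [[1,0,0,-1,0],[1,0,0,-3,0],[1,0,0,-6,0],[1,0,0,-10,0],[1,0,0,-12,0],[1,0,0,-12,0],[1,0,0,-12,0]]}}

```text
clock: 17.6
eef_pos: [485.7, 241.5, 140.0]
tool_rot: [-3.141, 0.0, 3.071]
force: [0.0, -0.8, -1.9]
width: 58.2
gripper_force: 64.7
```

```bash
python3 - <<'E'
from h import *
to(507.5,59,140,185.4)
boards()
E
```

```text
pos [485.7 241.5 140. ] rpy [-180.    0.  176.] w 58.2 clk 17.6 -> shift cm [ -3.46 -18.06   0.  ] spin -9.4
top 0.97 z 14.7 [538.9 341.3  60.3  57.  -90. ] 552
top 0.87 z 14.5 [493.5 460.6 153.9  61.4   7.1] 1307
top 0.69 z 133.7 [500.6 239.8 143.   59.4  -2.8] 932
side 0.88 z 12.4 [480.3 343.5 171.4  61.9  -1.5] 2079
side 0.84 z 129.8 [483.8 243.3 171.5  61.3  -3.3] 1218
side 0.75 z 42.9 [ 490.4 -251.3  238.9  182.4   81.8] 975
side 0.57 z 12.6 [483.4 463.  170.6  61.4   7.3] 2628
```

Emit:
{"name": "play_rows", "arguments": {"targets": [[1,-0.7,-3,0,0],[1,-1.4,-7,0,-3],[1,-2,-11,0,-6],[1,-2.8,-15,0,-9.4],[1,-3.4,-18.1,0,-9.4],[1,-3.4,-18.1,0,-9.4],[1,-3.4,-18.1,3,-9.4],[1,-3.4,-18.1,3,-9.4],[1,-3.4,-18.1,3,-9.4],[1,-3.4,-18.1,3,-9.4]]}}

```text
clock: 18.8
eef_pos: [507.1, 60.2, 110.4]
tool_rot: [3.141, 0.001, -3.046]
force: [-0.1, -0.7, -1.6]
width: 58.7
gripper_force: 65.4
```

```bash
python3 - <<'E'
from h import *
to(507.5,59,46,185.4)
im,d,P=shot("side"); cv2.imwrite("pics/c7.png",cv2.resize(im[150:310,230:400],(510,480))[...,::-1])
E
```

```text
pos [507.1  60.2 110.4] rpy [ 180.     0.  -174.5] w 58.7 clk 18.8 -> shift cm [-0.02 -0.12  6.44] spin 0.1
```

View pics/c7.png

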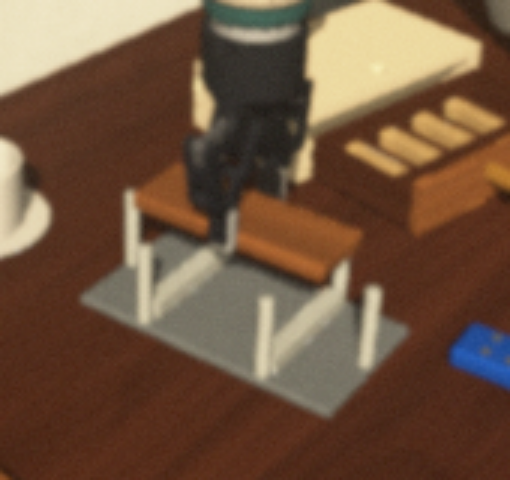

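The board is held level between the posts, spanning crop (135,190) to (355,260), and centred over the two ribs. Lowering it.

Emit:
{"name": "play_rows", "arguments": {"targets": [[1,0,-0.1,1,0],[1,0,-0.1,2.2,0],[1,0,-0.1,3.4,0],[1,0,-0.1,4.6,0],[1,0,-0.1,5.6,0],[1,0,-0.1,6.2,0],[1,0,-0.1,6.5,0],[1,0,-0.1,6.5,0],[1,0,-0.1,6.5,0]]}}

```text
clock: 19.75
eef_pos: [507.3, 58.3, 45.0]
tool_rot: [3.141, 0.001, -3.047]
force: [0.8, 0.2, -1.1]
width: 58.4
gripper_force: 65.5
```

Emit:
{"name": "play_rows", "arguments": {"targets": [[0.25,0,0,0,0],[0.15,0,0,0,0],[0.1,0,0,0,0],[0.1,0,0,0,0],[0.1,0,0,-1,0],[0.1,0,0,-3,0],[0.1,0,0,-7,0],[0.1,0,0,-12,0],[0.1,0,0,-12,0],[0.1,0,0,-12,0]]}}

```text
clock: 20.75
eef_pos: [507.6, 57.9, 166.4]
tool_rot: [-3.141, 0.003, -3.048]
force: [-0.8, 0.0, -0.7]
width: 76.7
gripper_force: 0.0
```

```bash
python3 - <<'E'
from h import *
boards()
a=np.radians(-9); u,v=-129.5+693.1+0,73-173.8
for v0 in(73,26.5,-23,-71.5):
    u,v=-130+693.1,v0-173.8
    print(v0,np.round([u*np.cos(a)-v*np.sin(a),u*np.sin(a)+v*np.cos(a)],1))
u,v=-130+693.1,73-173.8
to(u*np.cos(a)-v*np.sin(a),u*np.sin(a)+v*np.cos(a),160,171)
E
```

```text
top 0.87 z 38.8 [570.2  64.5  60.2  46.8 -87.9] 318
top 0.68 z 14.4 [485.7 460.1 170.2  62.9   7.4] 1820
top 0.19 z 9.6 [568.3  63.8 123.8 114.1 -84.7] 1169
top 0.18 z 29.5 [ 531.2 -233.8   83.1   17.8   -8. ] 260
side 0.73 z 12.6 [482.4 463.3 169.3  60.3   7.6] 2597
side 0.63 z 35.4 [506.1  61.  170.2  63.2   6.3] 1085
side 0.62 z 12.4 [479.5 343.7 170.1  61.7  -1.2] 2070
73 [ 540.4 -187.6]
26.5 [ 533.1 -233.6]
-23 [ 525.4 -282.5]
-71.5 [ 517.8 -330.4]
pos [506.1  57.8 163.8] rpy [-1.800e+02 -1.000e-01 -1.746e+02] w 77.0 clk 20.9 -> shift cm [ -1.1  -24.76   0.38] spin 14.4
```

Emit:
{"name": "play_rows", "arguments": {"targets": [[0.6,-0.2,-4,0,3],[0.6,-0.4,-9,0,7],[0.6,-0.6,-14,0,11],[0.6,-0.9,-19,0,14.4],[0.6,-1.1,-24.8,0,14.4],[0.6,-1.1,-24.8,3,14.4],[0.6,-1.1,-24.8,6,14.4],[0.6,-1.1,-24.8,6,14.4],[0.6,-1.1,-24.8,6,14.4],[0.6,-1.1,-24.8,6,14.4]]}}

```text
clock: 21.95
eef_pos: [542.2, -186.7, 105.9]
tool_rot: [3.141, 0.002, 2.986]
force: [0.5, -0.9, -0.2]
width: 34.4
gripper_force: 0.0
```

```bash
python3 - <<'E'
from h import *
to(540.4,-187.6,42,171)
E
```

```text
pos [ 542.2 -186.7  105.9] rpy [1.800e+02 1.000e-01 1.711e+02] w 34.4 clk 21.9 -> shift cm [ 0.18 -0.12  6.39] spin 0.1
```

Emit:
{"name": "play_rows", "arguments": {"targets": [[0.6,0.1,0,1,0],[0.6,0.1,0,2.2,0],[0.6,0.1,0,3.4,0],[0.6,0.1,0,4.6,0],[0.6,0.1,0,5.6,0],[0.6,0.1,0,6.3,0],[0.6,0.1,0,6.3,0],[1,0.1,0,6.3,0],[1,0.1,0,6.3,0],[1,0.1,0,6.3,0]]}}

```text
clock: 22.95
eef_pos: [540.7, -187.7, 42.3]
tool_rot: [-3.141, 0.001, 2.984]
force: [0.4, 0.2, 0.0]
width: 14.1
gripper_force: 59.9
```

Emit:
{"name": "play_rows", "arguments": {"targets": [[1,0,0,0,0],[1,0,0,-1,0],[1,0,0,-3,0],[1,0,0,-6,0],[1,0,0,-10,0],[1,0,0,-12,0],[1,0,0,-12,0],[1,0,0,-12,0]]}}

```text
clock: 23.75
eef_pos: [540.1, -187.8, 162.3]
tool_rot: [-3.141, 0.001, 2.984]
force: [0.2, -0.1, 0.4]
width: 14.3
gripper_force: 60.0
```

```bash
python3 - <<'E'
from h import *
c,s=np.cos(np.radians(5.4)),np.sin(np.radians(5.4))
print("spot a",507.5-55*c,59-55*s,"b",507.5+55*c,59+55*s)
to(507.5+55*c,59+55*s,160,95.4); to(507.5-55*c,59-55*s,160,95.4)
for cam in("side","top"):
    im,d,P=shot(cam)
    m=(P[...,2]>100)&(P[...,2]<175)&(abs(P[...,0]-541)<60)&(abs(P[...,1]+187)<20)&(im[...,0]>150)&(im[...,2]>70)
    print(cam,m.sum(),rect(P[m]) if m.sum()>5 else 0,np.percentile(P[m][:,2],[5,50,95]) if m.sum()>5 else 0)
E
```

```text
spot a 452.7440919468306 53.824042767481714 b 562.2559080531694 64.17595723251829
pos [ 540.1 -187.8  162.3] rpy [-180.    0.  171.] w 14.3 clk 23.8 -> shift cm [ 1.76 25.24  0.22] spin 75.6
pos [ 540.1 -187.8  162.3] rpy [-180.    0.  171.] w 14.3 clk 23.8 -> shift cm [12.42 22.5   0.21] spin 75.6
side 150 [ 535.6 -190.1   86.9   35.8  -16.4] [132.13682734 141.40265357 148.0560819 ]
top 109 [ 538.8 -186.8   83.    16.1   -8.6] [139.77536751 147.82049096 150.48830708]
```

Emit:
{"name": "play_rows", "arguments": {"targets": [[1,0.2,3,0,8.5],[1,0.5,7,0,17],[1,0.8,11,0,25.5],[1,1,15,0,34],[1,1.3,19,0,42.5],[1,1.5,22,0,51],[1,1.7,24,0,59],[1,1.8,25.2,0,67.5],[1,1.8,25.2,2,75.6],[1,1.8,25.2,4,75.6]]}}

```text
clock: 24.85
eef_pos: [561.6, 65.1, 120.7]
tool_rot: [-3.141, 0.001, 1.664]
force: [-1.3, 0.3, 0.4]
width: 13.8
gripper_force: 60.0
```

Emit:
{"name": "play_rows", "arguments": {"targets": [[1,0,0,0,0],[1,0,0,0,0],[1,0,0,0,0],[1,0,0,0,0]]}}

```text
clock: 25.25
eef_pos: [562.5, 64.1, 122.6]
tool_rot: [3.14, -0.0, 1.665]
force: [-0.4, -0.2, 0.0]
width: 14.3
gripper_force: 60.0
```

```bash
python3 - <<'E'
from h import *
to(562.3,64.2,67.5,95.4)
E
```

```text
pos [562.5  64.1 122.6] rpy [179.9  -0.   95.4] w 14.3 clk 25.2 -> shift cm [ 0.01 -0.03  5.51] spin -0.0
```

Emit:
{"name": "play_rows", "arguments": {"targets": [[1,0,0,1.2,0],[1,0,0,2.4,0],[1,0,0,3.6,0],[1,0,0,4.7,0],[1,0,0,5.3,0],[1,0,0,5.5,0],[1,0,0,5.5,0],[1,0,0,5.5,0]]}}

```text
clock: 26.05
eef_pos: [561.1, 64.1, 67.2]
tool_rot: [-3.14, 0.001, 1.665]
force: [-3.8, -0.5, 7.1]
width: 14.2
gripper_force: 61.0
```

Emit:
{"name": "play_rows", "arguments": {"targets": [[0.7,0,0,0,0],[0.6,0,0,0,0],[0.6,0,0,0,0],[0.6,0,0,-1,0],[0.6,0,0,-3,0],[0.6,0,0,-6,0],[0.6,0,0,-10,0],[0.6,0,0,-10,0]]}}

```text
clock: 26.85
eef_pos: [565.4, 65.0, 172.2]
tool_rot: [3.131, -0.001, 1.665]
force: [1.3, 0.0, 0.4]
width: 34.1
gripper_force: 0.0
```

```bash
cat >> h.py <<'E'
def palestick(zlo,zhi):
    for cam in("side","top"):
        im,d,P=shot(cam)
        m=(P[...,2]>zlo)&(P[...,2]<zhi)&(abs(P[...,0]-507)<75)&(abs(P[...,1]-59)<46)&(im[...,0]>140)
        n,l,s,c=cv2.connectedComponentsWithStats(m.astype(np.uint8))
        for i in range(1,n):
            if s[i,4]>40: print(cam,s[i,4],rect(P[l==i]),round(float(np.median(P[l==i][:,2])),1))
E
python3 - <<'E'
from h import *
to(533.1,-233.6,160,171)
palestick(44,60)
E
```

```text
pos [565.4  65.  172.2] rpy [179.4  -0.   95.4] w 34.1 clk 26.9 -> shift cm [-29.43  -6.03   1.14] spin -75.6
side 177 [559.4  58.2  91.6  17.9 -83.6] 50.7
```

Emit:
{"name": "play_rows", "arguments": {"targets": [[0.6,-4,-0.8,0,-8.5],[0.6,-8,-1.6,0,-17],[0.6,-12,-2.4,0,-25.5],[0.6,-16,-3.2,0,-34],[0.6,-20,-4,0,-42.5],[0.6,-24,-4.7,0,-51],[0.6,-27,-5.3,0,-59],[0.6,-29.4,-5.7,0,-67.5],[0.6,-29.4,-5.7,2,-75.6],[0.6,-29.4,-5.7,6,-75.6]]}}

```text
clock: 27.95
eef_pos: [533.8, -235.7, 106.9]
tool_rot: [3.141, 0.004, 2.984]
force: [0.8, 0.1, -0.4]
width: 33.8
gripper_force: 0.0
```

Emit:
{"name": "play_rows", "arguments": {"targets": [[0.6,0,0,0,0],[0.6,0,0,0,0],[0.6,0,0,0,0],[0.6,0,0,0,0]]}}

```text
clock: 28.35
eef_pos: [533.9, -233.8, 108.4]
tool_rot: [-3.141, 0.003, 2.985]
force: [-0.1, 0.8, 0.1]
width: 34.2
gripper_force: 0.0
```

```bash
python3 - <<'E'
from h import *
to(533.1,-233.6,42,171)
palestick(44,60)
E
```

```text
pos [ 533.9 -233.8  108.4] rpy [-1.80e+02  1.00e-01  1.71e+02] w 34.2 clk 28.4 -> shift cm [0.1  0.01 6.64] spin 0.0
side 186 [559.8  59.   92.5  17.3 -83.4] 50.8
top 254 [560.7  64.1  83.   15.9 -84.1] 53.7
```

Emit:
{"name": "play_rows", "arguments": {"targets": [[0.6,0.1,0,1.2,0],[0.6,0.1,0,2.4,0],[0.6,0.1,0,3.6,0],[0.6,0.1,0,4.8,0],[0.6,0.1,0,5.8,0],[0.6,0.1,0,6.6,0],[0.6,0.1,0,6.6,0],[1,0.1,0,6.6,0],[1,0.1,0,6.6,0],[1,0.1,0,6.6,0]]}}

```text
clock: 29.45
eef_pos: [532.3, -233.9, 41.4]
tool_rot: [-3.141, 0.001, 2.984]
force: [0.6, 0.3, -0.5]
width: 14.2
gripper_force: 60.3
```

Emit:
{"name": "play_rows", "arguments": {"targets": [[1,0,0,0,0],[1,0,0,-1,0],[1,0,0,-3,0],[1,0,0,-6,0],[1,0,0,-10,0],[1,0,0,-12,0],[1,0,0,-12,0],[1,0,0,-12,0]]}}

```text
clock: 30.25
eef_pos: [531.7, -234.0, 161.3]
tool_rot: [-3.141, 0.001, 2.984]
force: [-0.4, -0.6, -1.4]
width: 14.2
gripper_force: 60.3
```

```bash
python3 - <<'E'
from h import *
to(452.7,53.8,160,95.4)
E
```

```text
pos [ 531.7 -234.   161.3] rpy [-180.    0.  171.] w 14.2 clk 30.2 -> shift cm [12.31 27.19  0.11] spin 75.6
```

Emit:
{"name": "play_rows", "arguments": {"targets": [[1,1.5,3,0,8.5],[1,3,7,0,17],[1,5,11,0,25.5],[1,7,15,0,34],[1,9,19,0,42.5],[1,10.5,23,0,51],[1,12,26,0,59],[1,12.3,26.9,0,67.5],[1,12.3,26.9,2,75.6],[1,12.3,26.9,4,75.6]]}}

```text
clock: 31.25
eef_pos: [452.0, 51.7, 120.0]
tool_rot: [-3.141, 0.001, 1.664]
force: [0.2, 0.1, -0.4]
width: 14.2
gripper_force: 60.3
```

Emit:
{"name": "play_rows", "arguments": {"targets": [[1,0,0,0,0],[1,0,0,0,0],[1,0,0,0,0],[1,0,0,0,0]]}}

```text
clock: 31.65
eef_pos: [452.9, 51.0, 121.4]
tool_rot: [3.14, -0.0, 1.665]
force: [0.4, -0.4, 0.4]
width: 14.1
gripper_force: 60.3
```

```bash
python3 - <<'E'
from h import *
to(452.7,53,67,95.4)
E
```

```text
pos [452.9  51.  121.4] rpy [179.9  -0.   95.4] w 14.1 clk 31.6 -> shift cm [ 0.2  -0.01  5.44] spin -0.0
```

Emit:
{"name": "play_rows", "arguments": {"targets": [[1,0,0,1.2,0],[1,0,0,2.4,0],[1,0,0,3.6,0],[1,0,0,4.7,0],[1,0,0,5.3,0],[1,0,0,5.4,0],[1,0,0,5.4,0],[1,0,0,5.4,0]]}}

```text
clock: 32.45
eef_pos: [452.8, 51.3, 67.2]
tool_rot: [3.141, -0.0, 1.665]
force: [0.2, -0.0, -0.1]
width: 14.8
gripper_force: 60.3
```

Emit:
{"name": "play_rows", "arguments": {"targets": [[0.7,0,0,0,0],[0.6,0,0,0,0],[0.6,0,0,0,0],[0.6,0,0,-1,0],[0.6,0,0,-3,0],[0.6,0,0,-6,0],[0.6,0,0,-10,0],[0.6,0,0,-10,0]]}}

```text
clock: 33.25
eef_pos: [455.1, 51.8, 171.4]
tool_rot: [3.133, -0.001, 1.665]
force: [0.1, 0.5, 0.0]
width: 34.0
gripper_force: 0.0
```

```bash
python3 - <<'E'
from h import *
palestick(44,60); boards()
to(482,342.8,160,178.8)
E
```

```text
side 176 [559.6  59.   92.8  19.  -85.6] 50.8
side 202 [449.6  54.7  85.2  18.  -82.7] 50.7
top 254 [560.7  64.   82.9  15.9 -84.1] 53.8
top 0.86 z 38.7 [529.8  61.2 126.9  60.1   5.8] 959
top 0.79 z 14.5 [485.8 459.8 170.   62.9   7. ] 1817
top 0.61 z 14.5 [482.6 342.4 170.   62.   -0.5] 1788
side 0.87 z 35.4 [506.4  64.6 172.3  71.4   7.5] 780
side 0.79 z 12.4 [479.9 343.8 170.1  60.8  -0.9] 2074
side 0.73 z 12.6 [484.  463.7 172.5  60.6   7. ] 2660
side 0.58 z 50.8 [559.   62.2  93.8  18.2 -84.3] 173
pos [451.7  51.  166. ] rpy [-179.9    0.    95.4] w 33.9 clk 33.5 -> shift cm [28.76  5.76  0.59] spin -83.4
```

Emit:
{"name": "play_rows", "arguments": {"targets": [[0,4,0.8,0,-8.5],[0,8,1.6,0,-17],[0,12,2.4,0,-25.5],[0,16,3.2,0,-34],[0,20,4,0,-42.5],[0,24,4.8,0,-51],[0,27,5.4,0,-59],[0,28.8,5.8,0,-67.5],[0,28.8,5.8,3,-76],[0,28.8,5.8,7,-83.9]]}}

```text
clock: 34.55
eef_pos: [483.5, 345.3, 96.4]
tool_rot: [3.139, 0.002, 3.136]
force: [0.3, -1.0, -1.0]
width: 85.1
gripper_force: 0.0
```

Emit:
{"name": "play_rows", "arguments": {"targets": [[0,0,0,0,0],[0,0,0,0,0],[0,0,0,0,0],[0,0,0,0,0]]}}

```text
clock: 34.95
eef_pos: [484.0, 344.2, 98.7]
tool_rot: [3.14, 0.003, 3.128]
force: [0.7, 0.1, 0.9]
width: 85.5
gripper_force: 0.0
```

```bash
python3 - <<'E'
from h import *
to(481.8,342.8,20,179.3)
E
```

```text
pos [484.  344.2  98.7] rpy [179.9   0.2 179.2] w 85.5 clk 35.0 -> shift cm [ 0.24 -0.16  7.87] spin -0.1
```

Emit:
{"name": "play_rows", "arguments": {"targets": [[0,0.2,-0.1,1.5,0],[0,0.2,-0.1,3,0],[0,0.2,-0.1,4.5,0],[0,0.2,-0.1,6,0],[0,0.2,-0.1,7,0],[0,0.2,-0.1,7.6,0],[0,0.2,-0.1,7.8,0],[0,0.2,-0.1,7.8,0]]}}

```text
clock: 35.75
eef_pos: [481.1, 342.6, 18.7]
tool_rot: [3.142, -0.0, 3.129]
force: [-0.1, -0.3, -0.2]
width: 85.4
gripper_force: 0.0
```

Emit:
{"name": "play_rows", "arguments": {"targets": [[1,0,0,0,0],[1,0,0,0,0],[1,0,0,0,0],[1,0,0,0,0],[1,0,0,-1,0],[1,0,0,-4,0],[1,0,0,-8,0],[1,0,0,-13,0],[1,0,0,-14,0],[1,0,0,-14,0]]}}

```text
clock: 36.75
eef_pos: [482.2, 343.1, 161.3]
tool_rot: [3.139, 0.004, 3.129]
force: [-0.2, -0.5, -1.5]
width: 58.8
gripper_force: 65.1
```

```bash
python3 - <<'E'
from h import *
to(507.5,59,160,185.4); boards()
E
```

```text
pos [482.2 343.1 161.3] rpy [179.9   0.2 179.3] w 58.8 clk 36.8 -> shift cm [ -2.89 -28.37   0.07] spin -6.1
top 0.87 z 14.3 [537.  465.9  65.7  62.1   7.9] 701
top 0.78 z 38.7 [508.3  59.  170.1  59.7   5.9] 1452
top 0.78 z 155.3 [483.5 342.  169.7  58.2  -0.8] 1425
side 0.84 z 150.4 [479.2 342.5 167.9  61.9  -1.4] 1485
side 0.66 z 12.6 [483.5 463.2 170.8  60.7   7.3] 2655
side 0.64 z 35.3 [506.2  63.6 171.8  68.7   3.8] 761
side 0.49 z 41.7 [ 491.  -259.2  257.9  186.6   84.6] 1055
```

Emit:
{"name": "play_rows", "arguments": {"targets": [[1,-0.4,-4,0,0],[1,-0.8,-8.5,0,0],[1,-1.3,-13,0,0],[1,-1.8,-18,0,-3],[1,-2.3,-23,0,-6.1],[1,-2.8,-26.5,0,-6.1],[1,-2.9,-28.3,0,-6.1],[1,-2.9,-28.3,2,-6.1],[1,-2.9,-28.3,4,-6.1],[1,-2.9,-28.3,4,-6.1]]}}

```text
clock: 37.95
eef_pos: [504.2, 58.1, 115.7]
tool_rot: [-3.141, -0.007, -3.048]
force: [-0.8, 0.5, -1.2]
width: 58.8
gripper_force: 65.0
```

Emit:
{"name": "play_rows", "arguments": {"targets": [[1,0,0,0,0],[1,0,0,0,0],[1,0,0,0,0],[1,0,0,0,0]]}}

```text
clock: 38.35
eef_pos: [507.0, 59.3, 119.4]
tool_rot: [-3.142, 0.001, -3.047]
force: [-0.3, -1.0, -2.0]
width: 58.2
gripper_force: 65.0
```

```bash
python3 - <<'E'
from h import *
to(507.5,59,74,185.4)
im,d,P=shot("side"); cv2.imwrite("pics/c8.png",cv2.resize(im[150:310,230:400],(510,480))[...,::-1])
E
```

```text
pos [507.   59.3 119.4] rpy [-1.800e+02  1.000e-01 -1.746e+02] w 58.2 clk 38.4 -> shift cm [-0.04 -0.03  4.54] spin 0.0
```

View pics/c8.png

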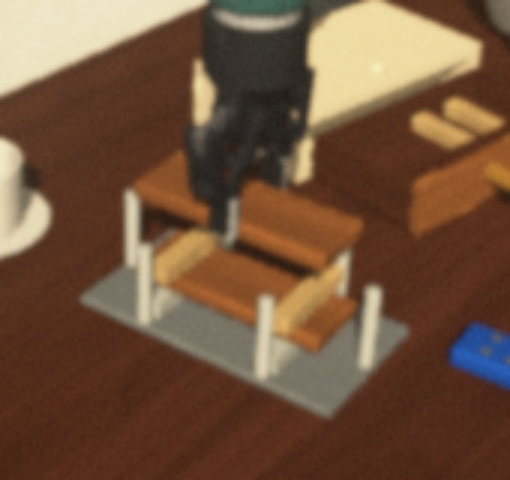

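The lower board carries two sticks at crop (185,255) and (308,300), one right above each rib. The second board is held level above them at (250,210). Lowering it.

Emit:
{"name": "play_rows", "arguments": {"targets": [[1,0,0,1,0],[1,0,0,2,0],[1,0,0,3,0],[1,0,0,3.8,0],[1,0,0,4.3,0],[1,0,0,4.5,0],[1,0,0,4.5,0],[1,0,0,4.5,0]]}}

```text
clock: 39.2
eef_pos: [506.2, 59.1, 74.4]
tool_rot: [-3.141, -0.0, -3.047]
force: [-2.9, -0.9, 8.8]
width: 58.4
gripper_force: 66.2
```

Emit:
{"name": "play_rows", "arguments": {"targets": [[0.25,0,0,0,0],[0.15,0,0,0,0],[0.1,0,0,0,0],[0.1,0,0,0,0],[0.1,0,0,-1,0],[0.1,0,0,-3,0],[0.1,0,0,-6,0],[0.1,0,0,-9,0],[0.1,0,0,-9,0],[0.1,0,0,-9,0]]}}

```text
clock: 40.2
eef_pos: [507.0, 58.9, 164.7]
tool_rot: [-3.141, 0.002, -3.048]
force: [0.3, 0.5, 0.2]
width: 76.9
gripper_force: 0.0
```

```bash
python3 - <<'E'
from h import *
boards()
to(525.4,-282.5,160,171)
E
```

```text
top 0.68 z 68.7 [566.7  65.1  59.8  50.7 -85.4] 364
top 0.58 z 14.5 [485.8 459.4 169.8  62.9   7.1] 1812
top 0.41 z 9.4 [568.2  64.1 123.3 113.1 -84.8] 1091
side 0.96 z 65.4 [505.   62.1 170.4  62.6   5.4] 1188
side 0.85 z 35.0 [479.2  80.1 143.7  61.1  22.6] 340
side 0.69 z 12.5 [482.9 463.4 171.   60.4   7.5] 2624
side 0.42 z 10.8 [505.7  59.9 233.5 126.1   5.8] 1112
pos [506.   58.8 163. ] rpy [-1.800e+02 -1.000e-01 -1.746e+02] w 77.1 clk 40.4 -> shift cm [  1.28 -34.16   0.31] spin 14.4
```

Emit:
{"name": "play_rows", "arguments": {"targets": [[0.6,0.1,-4,0,2],[0.6,0.3,-8.5,0,4],[0.6,0.5,-13,0,6],[0.6,0.7,-17.5,0,8],[0.6,0.9,-22,0,10],[0.6,1,-26.5,0,12],[0.6,1.2,-31,0,14.4],[0.6,1.3,-34.1,0,14.4],[0.6,1.3,-34.1,3,14.4],[0.6,1.3,-34.1,5.5,14.4]]}}

```text
clock: 41.4
eef_pos: [525.0, -283.2, 107.0]
tool_rot: [-3.142, -0.001, 2.981]
force: [0.0, 0.4, -0.6]
width: 34.1
gripper_force: 0.0
```

Emit:
{"name": "play_rows", "arguments": {"targets": [[0.6,0,0,0,0],[0.6,0,0,0,0],[0.6,0,0,0,0],[0.6,0,0,0,0]]}}

```text
clock: 41.8
eef_pos: [526.7, -281.6, 110.1]
tool_rot: [-3.141, 0.002, 2.985]
force: [0.6, -0.1, 0.6]
width: 34.3
gripper_force: 0.0
```

```bash
python3 - <<'E'
from h import *
to(525.4,-282.5,42,171)
im,d,P=shot("top"); a=np.radians(-9)
m=(P[...,2]>20)&(P[...,2]<38)&(P[...,0]<600)&(P[...,0]>380)&(P[...,1]<-150)&(im[...,0]>150)
n,l,s,c=cv2.connectedComponentsWithStats(m.astype(np.uint8))
for i in range(1,n):
    if s[i,4]>60: print(s[i,4],rect(P[l==i]))
E
```

```text
pos [ 526.7 -281.6  110.1] rpy [-1.80e+02  1.00e-01  1.71e+02] w 34.3 clk 41.8 -> shift cm [ 0.13 -0.11  6.81] spin 0.0
81 [ 552.5 -286.1   26.7   16.7  -11.3]
68 [ 504.1 -279.    21.    15.7   -1.8]
```

Emit:
{"name": "play_rows", "arguments": {"targets": [[0.6,0.1,-0.1,1.2,0],[0.6,0.1,-0.1,2.4,0],[0.6,0.1,-0.1,3.6,0],[0.6,0.1,-0.1,4.8,0],[0.6,0.1,-0.1,6,0],[0.6,0.1,-0.1,6.8,0],[0.6,0.1,-0.1,6.8,0],[1,0.1,-0.1,6.8,0],[1,0.1,-0.1,6.8,0],[1,0.1,-0.1,6.8,0]]}}

```text
clock: 42.85
eef_pos: [525.1, -282.6, 41.4]
tool_rot: [-3.141, 0.001, 2.984]
force: [-0.2, 0.4, 0.2]
width: 14.3
gripper_force: 60.4
```

Emit:
{"name": "play_rows", "arguments": {"targets": [[1,0,0,0,0],[1,0,0,-1,0],[1,0,0,-3,0],[1,0,0,-6,0],[1,0,0,-10,0],[1,0,0,-12,0],[1,0,0,-12,0],[1,0,0,-12,0]]}}

```text
clock: 43.65
eef_pos: [524.4, -282.7, 161.3]
tool_rot: [-3.141, 0.0, 2.984]
force: [0.1, -0.5, -0.9]
width: 13.8
gripper_force: 60.5
```

```bash
python3 - <<'E'
from h import *
to(562.3,64.2,160,95.4)
E
```

```text
pos [ 524.4 -282.7  161.3] rpy [-180.    0.  171.] w 13.8 clk 43.6 -> shift cm [ 1.7  34.86  0.11] spin 75.6
```

Emit:
{"name": "play_rows", "arguments": {"targets": [[1,0.2,4,0,8.5],[1,0.4,8.5,0,17],[1,0.6,13,0,25.5],[1,0.8,17.5,0,34],[1,1,22,0,42.5],[1,1.2,26.5,0,51],[1,1.5,31,0,59],[1,1.7,34.8,0,67.5],[1,1.7,34.8,1,75.6],[1,1.7,34.8,2.5,75.6]]}}

```text
clock: 44.65
eef_pos: [561.9, 66.1, 135.0]
tool_rot: [-3.141, 0.0, 1.666]
force: [-0.2, -0.8, -0.4]
width: 14.2
gripper_force: 60.5
```

Emit:
{"name": "play_rows", "arguments": {"targets": [[1,0,0,0,0],[1,0,0,0,0],[1,0,0,0,0],[1,0,0,0,0]]}}

```text
clock: 45.05
eef_pos: [562.6, 63.5, 136.2]
tool_rot: [3.141, -0.0, 1.664]
force: [-0.4, -0.5, -0.2]
width: 14.4
gripper_force: 60.5
```

```bash
python3 - <<'E'
from h import *
to(562.3,64.2,97,95.4)
E
```

```text
pos [562.6  63.5 136.2] rpy [180.   -0.   95.4] w 14.4 clk 45.0 -> shift cm [ 0.07 -0.03  3.92] spin -0.0
```

Emit:
{"name": "play_rows", "arguments": {"targets": [[1,0,0,1.2,0],[1,0,0,2.4,0],[1,0,0,3.3,0],[1,0,0,3.8,0],[1,0,0,3.9,0],[1,0,0,3.9,0],[1,0,0,3.9,0]]}}

```text
clock: 45.75
eef_pos: [562.4, 64.0, 96.7]
tool_rot: [3.141, -0.0, 1.665]
force: [0.2, 0.3, -0.6]
width: 13.9
gripper_force: 60.4
```

Emit:
{"name": "play_rows", "arguments": {"targets": [[0.7,0,0,0,0],[0.6,0,0,0,0],[0.6,0,0,0,0],[0.6,0,0,-1,0],[0.6,0,0,-3,0],[0.6,0,0,-5,0],[0.6,0,0,-7,0],[0.6,0,0,-7,0],[0.6,0,0,-7,0]]}}

```text
clock: 46.65
eef_pos: [562.5, 63.8, 167.5]
tool_rot: [3.14, 0.0, 1.665]
force: [-1.0, -0.6, -0.3]
width: 34.0
gripper_force: 0.0
```

```bash
python3 - <<'E'
from h import *
palestick(74,92)
to(517.8,-330.4,160,171)
E
```

```text
side 168 [560.5  59.5  93.   17.5 -83.6] 80.9
pos [561.7  63.7 166.3] rpy [-179.9    0.    95.4] w 34.4 clk 46.8 -> shift cm [-38.82  -8.08   0.65] spin -75.6
```

Emit:
{"name": "play_rows", "arguments": {"targets": [[0.6,-4.5,-0.9,0,-8.5],[0.6,-9,-1.8,0,-17],[0.6,-13.5,-2.7,0,-25.5],[0.6,-18,-3.6,0,-34],[0.6,-22.5,-4.5,0,-42.5],[0.6,-27,-5.4,0,-51],[0.6,-31,-6.3,0,-59],[0.6,-35,-7.2,0,-67.5],[0.6,-38.8,-8.1,1,-75.6],[0.6,-38.8,-8.1,5.5,-75.6]]}}

```text
clock: 47.75
eef_pos: [518.1, -339.8, 113.1]
tool_rot: [-3.135, 0.007, 2.977]
force: [-0.1, 0.2, -0.1]
width: 34.3
gripper_force: 0.0
```

Emit:
{"name": "play_rows", "arguments": {"targets": [[0.6,0,0,0,0],[0.6,0,0,0,0],[0.6,0,0,0,0],[0.6,0,0,0,0],[0.6,0,0,0,0]]}}

```text
clock: 48.25
eef_pos: [519.3, -329.5, 113.4]
tool_rot: [-3.141, 0.002, 2.986]
force: [-0.1, 0.2, 0.2]
width: 34.4
gripper_force: 0.0
```

```bash
python3 - <<'E'
from h import *
to(517.8,-330.4,42,171); palestick(74,92)
E
```

```text
pos [ 519.3 -329.5  113.4] rpy [-1.799e+02  1.000e-01  1.711e+02] w 34.4 clk 48.2 -> shift cm [ 0.15 -0.1   7.14] spin 0.1
side 176 [560.2  59.2  92.8  17.  -84.9] 80.8
top 270 [561.8  63.8  83.4  15.9 -84.5] 83.7
```

Emit:
{"name": "play_rows", "arguments": {"targets": [[0.6,0.1,-0.1,1.5,0],[0.6,0.1,-0.1,3,0],[0.6,0.1,-0.1,4.2,0],[0.6,0.1,-0.1,5.4,0],[0.6,0.1,-0.1,6.5,0],[0.6,0.1,-0.1,7.1,0],[0.6,0.1,-0.1,7.1,0],[1,0.1,-0.1,7.1,0],[1,0.1,-0.1,7.1,0],[1,0.1,-0.1,7.1,0]]}}

```text
clock: 49.35
eef_pos: [517.4, -331.0, 41.4]
tool_rot: [-3.141, 0.001, 2.984]
force: [-0.8, -0.6, -0.4]
width: 14.2
gripper_force: 59.8
```

Emit:
{"name": "play_rows", "arguments": {"targets": [[1,0,0,0,0],[1,0,0,-1,0],[1,0,0,-3,0],[1,0,0,-6,0],[1,0,0,-10,0],[1,0,0,-12,0],[1,0,0,-12,0],[1,0,0,-12,0]]}}

```text
clock: 50.15
eef_pos: [516.7, -331.1, 161.3]
tool_rot: [-3.141, 0.0, 2.984]
force: [-0.1, -0.2, 0.1]
width: 14.4
gripper_force: 59.8
```

```bash
python3 - <<'E'
from h import *
to(452.7,53.8,160,95.4)
E
```

```text
pos [ 516.7 -331.1  161.3] rpy [-180.    0.  171.] w 14.4 clk 50.1 -> shift cm [12.36 37.01  0.1 ] spin 75.6
```

Emit:
{"name": "play_rows", "arguments": {"targets": [[1,1,4,0,8.5],[1,2.5,8.5,0,17],[1,4,13,0,25.5],[1,5.5,17.5,0,34],[1,7,22,0,42.5],[1,8.5,26.5,0,51],[1,10.5,31,0,59],[1,12.3,35,0,67.5],[1,12.3,37,1,75.6],[1,12.3,37,2.5,75.6]]}}

```text
clock: 51.15
eef_pos: [453.4, 58.0, 135.5]
tool_rot: [3.14, -0.001, 1.669]
force: [0.4, 0.1, 0.4]
width: 14.5
gripper_force: 59.8
```

Emit:
{"name": "play_rows", "arguments": {"targets": [[1,0,0,0,0],[1,0,0,0,0],[1,0,0,0,0],[1,0,0,0,0]]}}

```text
clock: 51.55
eef_pos: [453.6, 53.1, 136.1]
tool_rot: [3.141, 0.0, 1.664]
force: [-0.2, -0.4, -0.1]
width: 14.3
gripper_force: 59.8
```

```bash
python3 - <<'E'
from h import *
to(452.7,53.8,97,95.4)
E
```

```text
pos [453.6  53.1 136.1] rpy [180.    0.   95.3] w 14.3 clk 51.5 -> shift cm [ 0.08 -0.09  3.91] spin -0.1
```

Emit:
{"name": "play_rows", "arguments": {"targets": [[1,0,-0.1,1.2,0],[1,0,-0.1,2.4,0],[1,0,-0.1,3.3,0],[1,0,-0.1,3.8,0],[1,0,-0.1,3.9,0],[1,0,-0.1,3.9,0],[1,0,-0.1,3.9,0]]}}

```text
clock: 52.25
eef_pos: [452.7, 53.8, 97.1]
tool_rot: [3.141, -0.0, 1.665]
force: [0.1, -0.3, -0.5]
width: 14.4
gripper_force: 59.8
```

Emit:
{"name": "play_rows", "arguments": {"targets": [[0.7,0,0,0,0],[0.6,0,0,0,0],[0.6,0,0,0,0],[0.6,0,0,-1,0],[0.6,0,0,-3,0],[0.6,0,0,-5,0],[0.6,0,0,-7,0],[0.6,0,0,-7,0],[0.6,0,0,-7,0]]}}

```text
clock: 53.15
eef_pos: [452.7, 53.6, 167.4]
tool_rot: [3.14, 0.0, 1.665]
force: [0.0, -0.1, -0.4]
width: 34.1
gripper_force: 0.0
```

```bash
python3 - <<'E'
from h import *
palestick(74,92); boards()
to(485,461,160,187.3)
E
```

```text
side 174 [560.   59.7  90.2  19.2 -84.1] 80.7
side 210 [449.9  56.3  85.6  16.6 -84.9] 80.8
top 266 [561.8  63.9  83.4  15.9 -84.5] 83.6
top 0.86 z 68.8 [530.6  61.9 123.6  59.8   5.2] 987
top 0.56 z 14.5 [485.8 459.3 169.8  63.5   7.3] 1809
side 0.91 z 65.4 [505.1  62.1 171.   63.2   5.6] 792
side 0.64 z 46.2 [ 542.  -228.6  351.4  251.    53. ] 777
side 0.59 z 35.0 [478.7  79.7 144.4  63.9  24.9] 333
side 0.56 z 12.5 [483.5 463.3 170.9  60.8   7.3] 2631
pos [452.   53.8 166.2] rpy [-179.9    0.    95.4] w 34.4 clk 53.5 -> shift cm [40.23  7.12  0.61] spin -91.9
```

Emit:
{"name": "play_rows", "arguments": {"targets": [[0,4.5,0.8,0,-8.5],[0,9,1.6,0,-17],[0,13.5,2.4,0,-25.5],[0,18,3.2,0,-34],[0,22.5,4,0,-42.5],[0,27,4.8,0,-51],[0,31.5,5.6,0,-59],[0,36,6.4,0,-67.5],[0,40.2,7.1,0,-76],[0,40.2,7.1,3,-84]]}}

```text
clock: 54.45
eef_pos: [484.3, 471.0, 140.1]
tool_rot: [3.128, 0.003, -3.141]
force: [0.6, 0.3, 0.5]
width: 85.3
gripper_force: 0.0
```

Emit:
{"name": "play_rows", "arguments": {"targets": [[0,0,0,1,-8],[0,0,0,3,-8],[0,0,0,3,-8],[0,0,0,3,-8],[0,0,0,3,-8],[0,0,0,3,-8]]}}

```text
clock: 55.05
eef_pos: [485.7, 461.2, 108.0]
tool_rot: [3.141, 0.001, -3.013]
force: [0.0, -0.7, 0.5]
width: 85.5
gripper_force: 0.0
```

```bash
python3 - <<'E'
from h import *
to(485,461,20,187.3)
E
```

```text
pos [485.7 461.2 108. ] rpy [ 1.799e+02  1.000e-01 -1.726e+02] w 85.5 clk 55.0 -> shift cm [ 0.08 -0.02  8.8 ] spin 0.1
```

Emit:
{"name": "play_rows", "arguments": {"targets": [[0,0,0,2,0],[0,0,0,4,0],[0,0,0,6,0],[0,0,0,7.5,0],[0,0,0,8.4,0],[0,0,0,8.8,0],[0,0,0,8.8,0],[0,0,0,8.8,0]]}}

```text
clock: 55.85
eef_pos: [485.6, 461.2, 19.5]
tool_rot: [3.141, 0.001, -3.013]
force: [-0.2, -0.0, 0.5]
width: 85.9
gripper_force: 0.0
```

Emit:
{"name": "play_rows", "arguments": {"targets": [[1,0,0,0,0],[1,0,0,0,0],[1,0,0,0,0],[1,0,0,0,0],[1,0,0,-1,0],[1,0,0,-4,0],[1,0,0,-8,0],[1,0,0,-13,0],[1,0,0,-15,0],[1,0,0,-15,0]]}}

```text
clock: 56.85
eef_pos: [486.5, 462.5, 173.4]
tool_rot: [3.137, 0.006, -3.013]
force: [-0.3, 0.7, -1.6]
width: 58.8
gripper_force: 64.9
```

```bash
python3 - <<'E'
from h import *
to(507.5,59,168,185.4); boards()
E
```

```text
pos [486.5 462.5 173.4] rpy [ 179.7    0.3 -172.6] w 58.8 clk 56.9 -> shift cm [  3.1  -40.29   0.33] spin 2.0
top 0.89 z 68.8 [507.8  59.8 169.3  59.8   5.1] 1572
top 0.61 z 167.2 [487.3 461.7 169.   62.5   7.2] 1782
side 0.88 z 160.6 [474.7 460.3 153.   60.9   7. ] 2001
side 0.86 z 65.5 [505.1  67.3 171.7  71.4   5.6] 857
side 0.73 z 34.9 [478.8  78.9 143.2  60.1  23.9] 353
side 0.58 z 53.8 [758.4 117.5 107.   81.2 -19.5] 256
```

Emit:
{"name": "play_rows", "arguments": {"targets": [[1,0.3,-4,0,0],[1,0.7,-9,0,0],[1,1,-14,0,0],[1,1.4,-19,0,0],[1,1.8,-24,0,1],[1,2.1,-29,0,2],[1,2.5,-33,0,2],[1,2.8,-37,0,2],[1,3,-40.2,0,2],[1,3,-40.2,1,2]]}}

```text
clock: 58.05
eef_pos: [507.1, 51.6, 157.4]
tool_rot: [-3.138, -0.003, -3.056]
force: [0.0, -0.3, -1.4]
width: 58.6
gripper_force: 65.0
```

Emit:
{"name": "play_rows", "arguments": {"targets": [[1,0,0,0,0],[1,0,0,1,0],[1,0,0,2,0],[1,0,0,2,0],[1,0,0,2,0],[1,0,0,2,0],[1,0,0,2,0]]}}

```text
clock: 58.75
eef_pos: [507.6, 58.4, 139.1]
tool_rot: [3.142, 0.001, -3.047]
force: [0.1, -0.4, -1.4]
width: 58.5
gripper_force: 65.0
```

```bash
python3 - <<'E'
from h import *
to(507.5,59,104.3,185.4)
E
```

```text
pos [507.6  58.4 139.1] rpy [ 180.     0.  -174.6] w 58.5 clk 58.8 -> shift cm [0.   0.06 3.48] spin 0.0
```

Emit:
{"name": "play_rows", "arguments": {"targets": [[1,0,0,1,0],[1,0,0,2,0],[1,0,0,2.8,0],[1,0,0,3.3,0],[1,0,0,3.5,0],[1,0,0,3.5,0],[1,0,0,3.5,0]]}}

```text
clock: 59.45
eef_pos: [506.8, 58.0, 104.3]
tool_rot: [-3.14, -0.001, -3.047]
force: [-3.4, -2.5, 8.7]
width: 58.4
gripper_force: 66.2
```

Emit:
{"name": "play_rows", "arguments": {"targets": [[0.25,0,0,0,0],[0.15,0,0,0,0],[0.1,0,0,0,0],[0.1,0,0,0,0],[0.1,0,0,-1,0],[0.1,0,0,-3,0],[0.1,0,0,-6,0],[0.1,0,0,-7,0],[0.1,0,0,-7,0]]}}

```text
clock: 60.35
eef_pos: [508.4, 58.3, 175.5]
tool_rot: [3.142, 0.004, -3.048]
force: [-0.0, 0.2, -0.1]
width: 76.8
gripper_force: 0.0
```

```bash
python3 - <<'E'
from h import *
boards()
im,d,P=shot("side"); cv2.imwrite("pics/c9.png",cv2.resize(im[130:310,230:420],(570,540))[...,::-1])
to(409.5,-240.6,160,81)
E
```

```text
top 0.8 z 98.8 [567.7  63.8  59.4  48.3 -89.3] 383
side 0.79 z 95.4 [505.1  60.8 171.4  64.1   4.5] 1193
side 0.56 z 65.1 [500.2  78.  177.4  57.5  17.1] 442
side 0.45 z 54.5 [ 530.8 -226.7  328.3  218.7   60.4] 395
pos [506.7  57.9 172.9] rpy [-1.800e+02 -1.000e-01 -1.746e+02] w 76.7 clk 60.6 -> shift cm [ 12.48 -28.8    1.32] spin 104.4
```

View pics/c9.png

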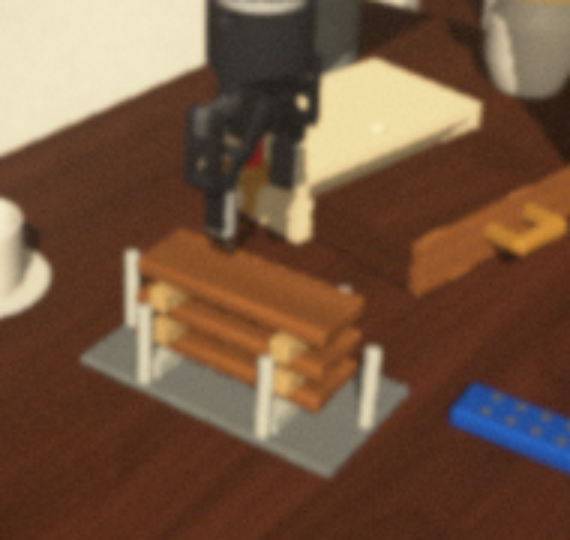

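The stack stands with three boards at tops z≈38, 68 and 98, and the stick ends line up above the ribs at crop (165,310) and (285,360). Now to shut the drawer.

Emit:
{"name": "play_rows", "arguments": {"targets": [[0.65,1.3,-3,0,8.5],[0.65,2.6,-6,0,17],[0.65,4,-9,0,25.5],[0.65,5.5,-12,0,34],[0.65,7,-15.5,0,42.5],[0.65,8.5,-19,0,51],[0.65,10,-22.5,0,59.5],[0.65,11.2,-26,0,68],[0.65,12.4,-28.7,0,76.5],[0.65,12.4,-28.7,0,85]]}}

```text
clock: 61.6
eef_pos: [408.3, -243.7, 172.8]
tool_rot: [-3.139, 0.001, 1.739]
force: [0.3, 0.5, -0.5]
width: 29.8
gripper_force: 0.0
```

Emit:
{"name": "play_rows", "arguments": {"targets": [[0.65,0,0,0,8],[0.65,0,0,2,16],[0.65,0,0,4,19.4],[0.65,0,0,5.5,19.4],[0.65,0,0,5.5,19.4],[0.65,0,0,5.5,19.4],[0.65,0,0,5.5,19.4]]}}

```text
clock: 62.3
eef_pos: [411.2, -239.3, 119.3]
tool_rot: [3.141, 0.0, 1.414]
force: [0.6, -0.4, -0.6]
width: 30.0
gripper_force: 0.0
```

```bash
python3 - <<'E'
from h import *
to(409.7,-240.7,51,81)
E
```

```text
pos [ 411.2 -239.3  119.3] rpy [180.   0.  81.] w 30.0 clk 62.3 -> shift cm [-0.16 -0.14  6.83] spin 0.0
```

Emit:
{"name": "play_rows", "arguments": {"targets": [[0.65,-0.1,-0.1,1.5,0],[0.65,-0.1,-0.1,3,0],[0.65,-0.1,-0.1,4.2,0],[0.65,-0.1,-0.1,5.4,0],[0.65,-0.1,-0.1,6.4,0],[0.65,-0.1,-0.1,6.7,0],[0.65,-0.1,-0.1,6.7,0],[0.65,-0.1,-0.1,6.7,0]]}}

```text
clock: 63.1
eef_pos: [409.9, -240.1, 52.0]
tool_rot: [3.141, 0.0, 1.414]
force: [-0.6, -0.6, 0.4]
width: 29.9
gripper_force: 0.0
```

Emit:
{"name": "play_rows", "arguments": {"targets": [[1,0,0,0,0],[1,0,0,0,0],[1,0,0,0,0],[1,0,1,0,0],[1,0,2.5,0,0],[1,0,4,0,0],[1,0,5.5,0,0],[1,0,7,0,0],[1,0,8.5,0,0],[1,0,10,0,0]]}}

```text
clock: 64.1
eef_pos: [508.2, -255.8, 52.4]
tool_rot: [-3.14, 0.0, 1.413]
force: [-2.2, 1.0, 6.8]
width: 10.5
gripper_force: 59.2
```

Emit:
{"name": "play_rows", "arguments": {"targets": [[1,0,1,0,0],[1,0,2,0,0],[1,0,3,0,0],[1,0,3.7,0,0],[1,0,4.1,0,0],[1,0,4.3,0,0],[1,0,4.3,0,0],[1,0,4.3,0,0]]}}

```text
clock: 64.9
eef_pos: [548.4, -262.1, 52.4]
tool_rot: [-3.136, 0.0, 1.413]
force: [-6.3, 1.5, 10.9]
width: 10.7
gripper_force: 60.0
```

Emit:
{"name": "play_rows", "arguments": {"targets": [[0.65,0,0,0,0],[0.65,0,0,0,0],[0.65,0,0,0,0],[0.65,0,0,-1.5,0],[0.65,0,0,-4,0],[0.65,0,0,-8,0],[0.65,-3,-3,-11,0],[0.65,-7,-6,-14,0],[0.65,-10,-10,-15,0],[0.65,-10,-10,-15,0]]}}

```text
clock: 65.9
eef_pos: [431.9, -350.8, 203.8]
tool_rot: [-3.141, 0.005, 1.406]
force: [0.5, -1.0, 0.2]
width: 30.1
gripper_force: 0.0
```

```bash
python3 - <<'E'
from h import *
boards()
im,d,P=shot("top"); im2,d2,P2=shot("side")
a=np.radians(-9)
for Q in(P,P2):
    u=Q[...,:2]@[np.cos(a),np.sin(a)]-693.1; v=Q[...,:2]@[-np.sin(a),np.cos(a)]+173.8; z=Q[...,2]
    m=(abs(v)<34)&(z>36)&(z<56)&(u<-78)&(u>-260); print("handle u min",np.percentile(u[m],[1,10]),m.sum())
    m=(z>92)&(z<112)&(abs(Q[...,0]-650)<20)&(abs(Q[...,1]+122)<20); print("pin",m.sum(),rect(Q[m]) if m.sum()>3 else 0, np.median(z[m]))
cv2.imwrite("pics/c10.png",np.hstack([cv2.resize(im2[110:310,200:440],(456,380)),cv2.resize(im[120:300,240:500],(344,380))])[...,::-1])
to(450,-300,200,81)
E
```

```text
top 0.88 z 98.7 [507.1  58.7 169.9  59.9   5.2] 2090
top 0.47 z 9.4 [506.9  58.2 238.5 124.8   5.7] 2517
side 0.93 z 35.0 [478.6  80.1 144.4  58.8  24.7] 342
side 0.63 z 95.4 [504.1  61.  171.3  63.2   6.2] 1198
side 0.63 z 65.0 [497.7  83.5 176.1  58.   20.4] 448
handle u min [-117.35053342 -115.5721408 ] 270
pin 84 [ 649.5 -123.8   21.    19.5  -62.6] 106.26866797515947
handle u min [-121.30427721 -119.86047764] 171
pin 49 [ 646.8 -120.8   19.    18.4  -11.6] 100.58833946187985
pos [ 438.4 -343.9  201.5] rpy [ 1.799e+02 -1.000e-01  8.120e+01] w 29.8 clk 66.2 -> shift cm [4.52 0.47 0.16] spin 0.2
```

View pics/c10.png

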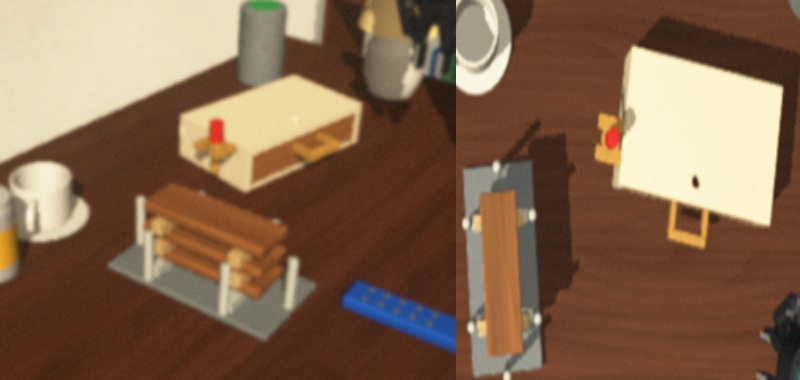

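The final picture shows the drawer shut, with the handle's outer edge 117 mm in front of the chest's centre as it should be. The pin hangs in the notch at (612,137), and the stack is centred on the stand. The robot is clear of everything.

Emit:
{"name": "play_rows", "arguments": {"targets": [[0.65,0,0,0,0],[0.65,0,0,0,0],[0.65,0,0,0,0],[0.65,0,0,0,0]]}}

```text
clock: 66.6
eef_pos: [436.8, -345.3, 201.6]
tool_rot: [-3.141, -0.0, 1.414]
force: [0.6, -0.1, -0.2]
width: 29.9
gripper_force: 0.0
```

```bash
python3 -c "from cell import ctrl; print(ctrl.finish_job())"
```

```text
the job is handed in; nothing more can be done
None
```

I handed the job in at 66.6 s of the 210 s, but the hand-in returned no verdict; the last pictures show all three boards stacked on the stand with a pair of sticks between each, the drawer empty and shut, the pin hanging in the notch, and the cup and tin never touched.

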